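# Hold a thickness probe on the banded hydraulic barrel

## Task

Lay the upright steel barrel with the yellow band on its side in the V-cradle, centred on its two supports (either way round), and let go of it. Then draw the orange spring-tipped thickness probe out of its stand and hold it upright with its tip on the crown of the lying barrel, within the yellow band, pressing lightly so that the spring tip is about half pushed in and never jammed hard against its stop. Finish while still holding the probe there, and leave the other things on the bench where they are.

Things in the scene. Friction and masses are not known exactly. Their poses are not given: they have to be found in the camera images.
- barrel: bare steel hydraulic barrel, loose, standing upright at the start: a cylinder 42 mm in diameter and 120 mm long, with a dark boss 28 mm in diameter and 8 mm long on its top end; about 0.5 kg; a yellow band 12 mm wide runs all round it. Origin at the centre of the foot (the end without the boss), z along its axis towards the boss. The only barrel with a band
- barrel_mid (a point): point on the barrel's axis half way along the 42 mm cylinder, 60 mm from the foot
- band (a point): point on the barrel's axis at the middle of the yellow band, 78 mm from the foot; the surface lies 21 mm away from it
- cradle: blue V-cradle fixed to the bench, empty at the start: base plate 85 mm (x) by 124 mm (y) by 10 mm, with two aluminium 90-degree V supports, each 10 mm thick along y, at y = -42 and +42 mm, their tops 52 mm above the bench and 65 mm across x over all; the 74 mm between them is clear above the base plate. A barrel lies in it along the cradle's y axis. Origin on the bench under the middle, z up
- seat (a point): point 55 mm above the bench over the cradle's middle: where the barrel's mid-point comes to lie
- stand: black probe stand fixed to the bench: block 56 x 56 mm, 50 mm high, on a 72 mm square foot, with a 24 mm square hole from top to bottom in which the probe hangs by its collar. Origin on the bench under the middle, z up
- probe: cordless thickness probe, loose, upright in the stand at the start, about 0.13 kg: steel nose 20 mm in diameter and 30 mm long, black collar 36 mm in diameter and 6 mm thick above it (30 to 36 mm above the origin), then a round orange handle 25 mm in diameter, 36 to 110 mm above the origin. Origin at the centre of the nose's lower end, 20 mm above the bench in the stand; z up along the handle. A brass spring tip sticks out 16 mm below the origin
- probe_tip (a point): lowest point of the brass spring tip (round end, 5 mm radius), 16 mm below the probe's origin when the spring is out; moves with the tip
- plunger (a joint): how far the spring tip is pushed into the probe, m: 0 = out, 0.010 = against its stop; takes 0.8 N to start and 0.4 N more for each mm (2.8 N half way)
- can: bystander: red and white can 60 mm in diameter, 130 mm high, standing; origin under its middle
- jar: bystander: amber jar with a black cap, 70 mm in diameter, 75 mm high, standing; origin under its middle
- plain_barrel: bystander: a barrel of the same size without a yellow band, standing; origin at its foot
- wrench: bystander: wrench lying on the bench along its x axis
- screwdriver: bystander: screwdriver lying on the bench along its x axis
- socket: bystander: steel socket 26 mm in diameter, 36 mm high, standing; origin under its middle
- bearing: bystander: steel ring 52 mm in diameter, 16 mm high, lying flat; origin under its middle
Things that resemble listed ones, but are neither listed nor needed, are in the scene too. Leave any blue or green look-alike of the probe alone.

How it is judged:
On the way, in this order (a step that is already met when the one before it is completed fails the run):
1. the banded barrel lies in the cradle, centred, and is let go (angle between barrel's own z axis and vertical between 1.45 and 1.69 rad and angle between the z axis of barrel and the y axis of cradle, either way round below 0.12 rad and y of barrel_mid in the frame of cradle between -0.013 and 0.013 m and x of barrel_mid in the frame of cradle between -0.006 and 0.006 m and z of barrel_mid in the frame of cradle between 0.049 and 0.061 m and contact force between the fingers and barrel below 0.1 N), for 0.2 s.
2. the probe is drawn out of its stand (z of probe_tip in the frame of stand above 0.055 m and contact force between the fingers and probe above 1 N), for 0.1 s.
At the end, for the whole second after the job is handed in: Barrel at rest in cradle (middle within 13 mm along, 6 mm across and in height; axis 0.12 rad), let go; fingers hold the probe within 0.17 rad of upright, tip within 6 mm along and 8 mm horizontally of the band's middle, spring in 2 to 8.5 mm, 0.8 to 6 N, clear of cradle and stand (all of step 1 and z of probe_tip in the frame of barrel between 0.072 and 0.084 m and horizontal distance between probe_tip and band below 0.008 m and angle between probe's own z axis and vertical below 0.17 rad and value of joint plunger between 0.002 and 0.0085 m and contact force between probe and barrel between 0.8 and 6 N and contact force between the fingers and probe above 1 N and contact force between probe and cradle below 0.1 N and contact force between probe and stand below 0.1 N and linear speed of barrel below 0.02 m/s); the arm keeps its last pose, push and grip.
It fails at once if the probe is jammed against the barrel with more than 15 N (contact force between probe and barrel above 15 N).
It fails at once if a bystander is moved more than 30 mm (distance of any of can, jar, plain_barrel, wrench, screwdriver, socket, bearing from where it was at the start of the episode above 0.03 m).
It also fails if it takes over 61 s, if anything falls off the work surface, if the arm or the gripper's body presses on something with over 40 N, if the wrist force passes 120 N, or if a joint passes its speed limit or range.

## Robot

A 6-joint arm with a two-finger parallel gripper is mounted at the origin on the work surface. World frame = base frame: x ahead of the robot, y to its left, z up, the work surface at z = 0. Lengths are in m, angles in rad, forces in N, time in s.
With the tool pointing down it reaches from about 0.425 to 0.95 m from the base axis. Payload 3.5 kg.
Tool frame: the origin (TCP) lies at the very end of the fingers, on their centre line; the grasp point (between the pads) lies 19 mm behind it; y points along the fingers, z is the direction in which the jaws open and shut, and the axes are right-handed (so a half turn about y gives the same grasp; the last joint's range is limited). The gripper opens to 85 mm and grips with 20 to 120 N. Pads are 22 mm wide; open, the fingers measure 114 mm over their backs; the gripper's body (76 mm by 85 mm) begins 54 mm behind the grasp point. The pads swing forward as they close: fully open they stand 13 mm farther back than shut.
Start: joints at [-1.303, 0.286, 1.577, -0, 1.279, -0.15], TCP at [0.274, -0.617, 0.231] pointing down, gripper open.
Joint ranges: [-2.77, 2.77], [-0.9, 2.22], [0.21, 2.48], [-1.53, 4.67], [0.24, 2.81], [-2.84, 2.84]. Speed limits (rad/s): [2.79, 2.79, 3.14, 3.14, 3.14, 3.14].

## Interface

Orientations are given as a unit quaternion [x, y, z, w].
In Python, from plant import ctrl gives the robot as it stands. The module is installed in compiled form; this text tells all that it offers.
- The arm moves only by the tool jog_arm, never from a script. Its argument "deltas" is a list of rows, each a list of 3 entries, a list of its own where there are three numbers: the turn, a rotation vector about the tool's x, y, z in rad, then the shift along the tool's x, y, z in m, then the opening, from 0 (shut) to 1 (fully open). In form: [[[wx, wy, wz], [dx, dy, dz], gripper], ...]. A call has 1 to 10 rows; each row is the pose to reach, as a shift and turn from the pose measured when the call began, along the tool's axes at that moment; what a row does not reach only later rows make up. A row lasts 1/12 s, in which the tool goes at most 41.7 mm and 7.16 degrees, less where a joint would pass 70% of its speed; a pose out of reach is approached as far as the arm can. A call with a gripper value outside its range is refused whole. The fingers move at their own pace and stop on an object; "force" is the grip in N (left out, the last holds). Time passes only in rows, so rows that repeat a pose let the fingers close. It gives the time, the measured TCP pose, the force and the opening at its end, in the units of the state.
- ctrl.get_state(): the state, without advancing time (a new reading comes with each control period).
- ctrl.read_camera(name): name is "side" or "top"; returns a dict with "pixels" (400x640x3 uint8, blue, green, red), "range_z" (400x640 float32, m along the optical axis (not along the pixel's ray), 0 where there is no reading), "fx", "fy", "cx", "cy" (pixels), "k1" (the pictures are not rectified: a ray, as slopes to the right and down, at radius r is drawn at 1 + k1 r^2 times it, then the intrinsics apply), "T" (4x4, takes a point from camera to world coordinates). Camera axes: x right, y up, looking along -z (the intrinsics and any distortion apply to the point x, -y, -z); pixel columns grow to the right and rows downward; lengths in m; the calibration is good to about 2 mm. A picture is of the moment at which its call begins.
- ctrl.sign_off(): hands the job in, once; it reports no verdict.
The state is a dict: "time": time; "qpos": joint angles; "dq": joint speeds; "joint_efforts": joint torques, N m; "eef_pos": TCP position; "tcp_rot": TCP orientation; "contact_force": force on the tool from outside, world axes, zero at the start; "wrist_torque": the same for the moment, N m; "opening": opening from 0.0 (shut) to 1.0 (fully open).
Only numpy, scipy, OpenCV 4.12 (cv2) and the standard library are available. Lean on these libraries where they do the work, as an engineer would, in place of code of your own. Each camera call takes 0.05 s, during which the arm holds its last target.

## Working session

There is one attempt and no reset: what is moved stays moved. The work goes in short steps, Python scripts to look and compute and a tool call to move; the robot and the scene stay as the last step left them, time stands still between calls to the robot, and variables do not carry over. Pictures are saved under pics/ and viewed, and the job is handed in when it is done.

Besides the shell and the picture viewer there is one more tool, called after "Emit:" by a JSON object that holds its "op" and its "data", one argument or row to a line. jog_arm: Moves the arm, as the interface text tells. Its arguments: {"type":"object","properties":{"deltas":{"type":"array","items":{"type":"array"}},"force":{"type":"number"}},"required":["deltas"]}

```bash
mkdir -p pics; cat > h.py <<'E'
import numpy as np, cv2, pickle
def grab(name,tag):
    from plant import ctrl
    d=ctrl.read_camera(name); pickle.dump(d,open(f'{tag}.pkl','wb')); cv2.imwrite(f'pics/{tag}.png',d['pixels']); return d
def ray(d,u,v):
    xd=(u-d['cx'])/d['fx']; yd=(v-d['cy'])/d['fy']
    rd=np.hypot(xd,yd); r=rd
    for _ in range(30): r=rd/(1+d['k1']*r*r)
    s=r/rd if rd>0 else 1
    T=np.array(d['T']); dc=np.array([xd*s,-yd*s,-1.0])
    return T[:3,3],T[:3,:3]@dc
def onplane(d,u,v,z):
    o,r=ray(d,u,v); return o+r*(z-o[2])/r[2]
def depthpt(d,u,v):
    o,r=ray(d,u,v); return o+r*float(d['range_z'][int(round(v)),int(round(u))])
def load(t): return pickle.load(open(f'{t}.pkl','rb'))
E
python3 - <<'E'
from h import *
from plant import ctrl
for n in('top','side'):
    d=grab(n,n+'0'); print(n,d['fx'],d['cx'],d['cy'],d['k1'],np.round(d['T'],3).tolist())
print(ctrl.get_state())
E
```

```text
top 425.379743876823 320.82811450125587 205.00948145446534 -0.0050433669954289126 [[0.004, 0.991, -0.131, 0.448], [-1.0, 0.006, 0.018, 0.055], [0.018, 0.131, 0.991, 0.987], [0.0, 0.0, 0.0, 1.0]]
side 417.0727227701151 317.0380486106756 201.60888287511125 -0.07989504132406974 [[0.979, 0.158, -0.128, 0.448], [-0.203, 0.728, -0.655, -0.593], [-0.01, 0.668, 0.744, 0.809], [0.0, 0.0, 0.0, 1.0]]
{'time': 0.1, 'qpos': array([-1.30298331e+00,  2.87104184e-01,  1.57809030e+00, -2.67802742e-05,
        1.27862705e+00, -1.49986921e-01]), 'dq': array([ 2.61708513e-04, -1.08706463e-03, -4.44512776e-03,  2.55837273e-04,
        6.84315424e-06,  1.34364875e-03]), 'joint_efforts': array([ 8.69451433e-04, -4.07295477e+01, -2.93700153e+01, -1.47798628e-04,
        3.40003891e-03,  6.71796997e-06]), 'eef_pos': array([ 0.27374317, -0.61631498,  0.23003512]), 'tcp_rot': array([-0.1467006 ,  0.69251915, -0.6909469 ,  0.14658971]), 'contact_force': array([ 0.52211096,  0.42012067, -0.3031956 ]), 'wrist_torque': array([0.04147998, 0.02247103, 0.01521642]), 'opening': 1.0040724524691702}
```

View pics/top0.png

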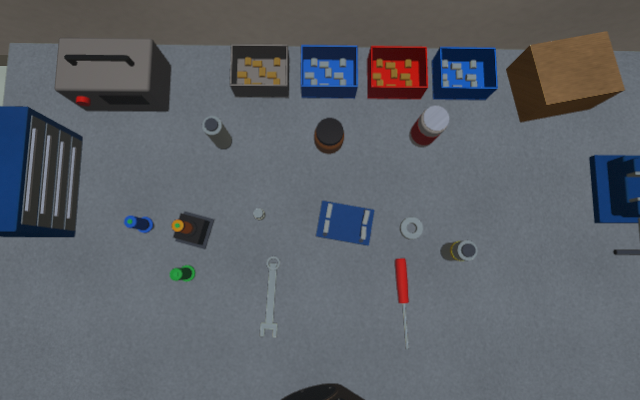

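View pics/side0.png

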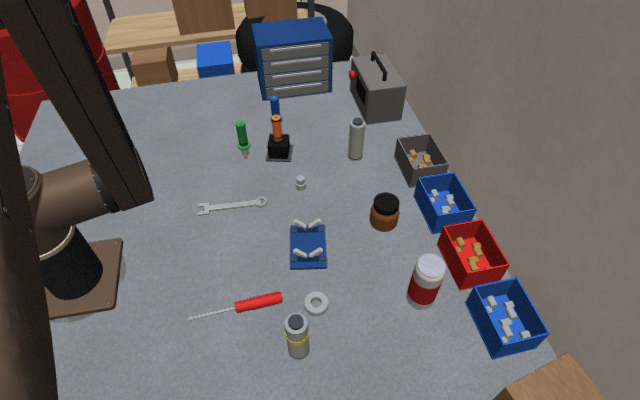

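The top view shows the banded barrel at about (463,250), the cradle at (345,222), the stand with the orange probe at (190,229) and the blue and green look-alikes at (135,223) and (182,273). The side view shows the same things: barrel (297,335), cradle (308,245), probe (278,135). I'll enlarge these areas next.

```bash
python3 - <<'E'
from h import *
t=load('top0');s=load('side0')
def crop(d,u0,v0,w,h,k,name):
    c=cv2.resize(d['pixels'][v0:v0+h,u0:u0+w],None,fx=k,fy=k,interpolation=cv2.INTER_CUBIC);return cv2.convertScaleAbs(c,alpha=1.4)
a=np.hstack([crop(t,310,190,80,60,5,''),crop(t,430,220,80,60,5,'')])
b=np.hstack([crop(s,270,210,80,60,5,''),crop(s,250,300,80,60,5,'')])
cv2.imwrite('pics/c1.png',np.vstack([a,b]))
a=np.hstack([crop(t,155,205,80,60,5,''),crop(s,245,105,80,60,5,'')])
cv2.imwrite('pics/c2.png',a)
E
```

```text
(no output)
```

View pics/c1.png

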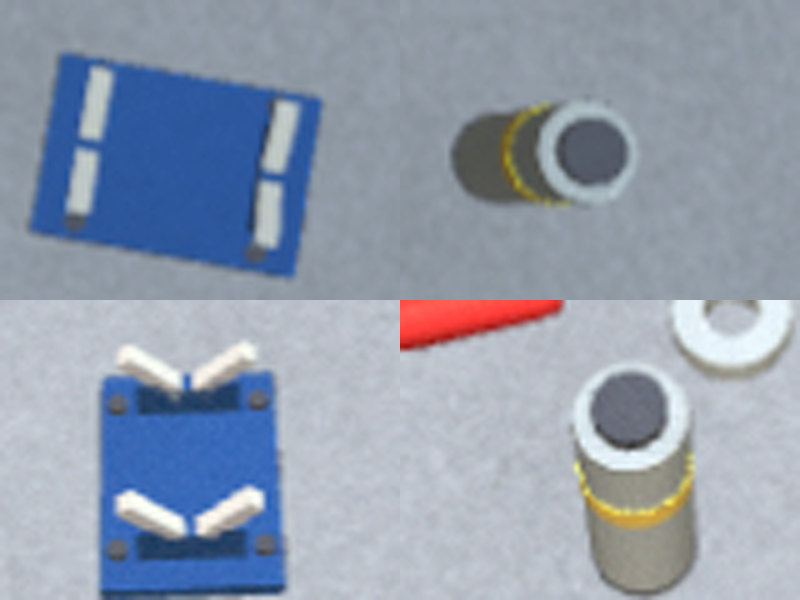

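View pics/c2.png

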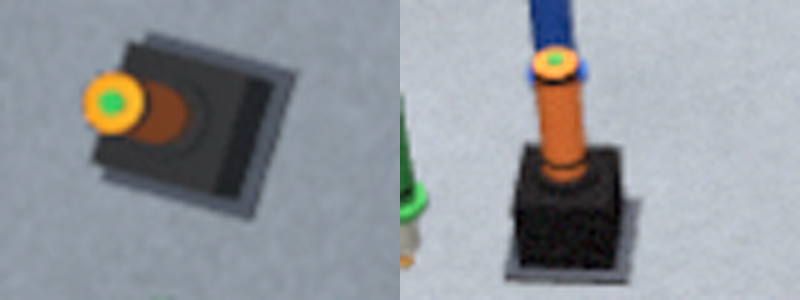

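The crops show the boss centred near top (468,250) and side (376-ish rescaled: 296,322). The V supports are clear in both views and the probe's orange cap is near top (177,226), side (276,118). Next I'll segment these and triangulate.

```bash
cat >> h.py <<'E'
def tri(d1,p1,d2,p2):
    o1,r1=ray(d1,*p1);o2,r2=ray(d2,*p2);r1/=np.linalg.norm(r1);r2/=np.linalg.norm(r2)
    A=np.stack([r1,-r2],1);x=np.linalg.lstsq(A,o2-o1,rcond=None)[0]
    a=o1+r1*x[0];b=o2+r2*x[1];return (a+b)/2,np.linalg.norm(a-b)
def comp(m,seed,box):
    mm=np.zeros_like(m,np.uint8);u0,v0,u1,v1=box;mm[v0:v1,u0:u1]=m[v0:v1,u0:u1].astype(np.uint8)*255
    cs,_=cv2.findContours(mm,cv2.RETR_EXTERNAL,cv2.CHAIN_APPROX_NONE);return max(cs,key=cv2.contourArea)
def gapprint(*a): print(*[np.round(x,4) if isinstance(x,(np.ndarray,float)) else x for x in a])
E
python3 - <<'E'
from h import *
t=load('top0');s=load('side0')
def sub(d,box): return d['pixels'][box[1]:box[3],box[0]:box[2]]
P={}
# boss: dark (V<110) component
for n,d,box in(('t',t,(456,238,480,262)),('s',s,(282,310,312,332))):
    hsv=cv2.cvtColor(d['pixels'],cv2.COLOR_BGR2HSV)
    m=hsv[...,2]<105; c=comp(m,None,box); e=cv2.fitEllipse(c);print('boss',n,e,cv2.contourArea(c)); P['boss'+n]=e[0]
print('boss tri',tri(t,P['bosst'],s,P['bosss']))
gapprint('depth',depthpt(t,*P['bosst']),depthpt(s,*P['bosss']))
# rim of cylinder top (bright)
gapprint('top boss onplane .128',onplane(t,*P['bosst'],.128),onplane(s,*P['bosss'],.128))
# orange cap
for n,d,box in(('t',t,(160,215,190,240)),('s',s,(262,105,292,125))):
    hsv=cv2.cvtColor(d['pixels'],cv2.COLOR_BGR2HSV)
    m=(hsv[...,0]>45)&(hsv[...,0]<80)&(hsv[...,1]>120)&(hsv[...,2]>120);c=comp(m,None,box);e=cv2.fitEllipse(c) if len(c)>4 else cv2.minAreaRect(c);print('dot',n,e);P['dot'+n]=e[0]
    m=(hsv[...,0]>5)&(hsv[...,0]<75)&(hsv[...,1]>120)&(hsv[...,2]>(200 if n=='t' else 180));c=comp(m,None,box);e=cv2.fitEllipse(c);print('cap',n,e);P['cap'+n]=e[0]
gapprint('dot tri',*tri(t,P['dott'],s,P['dots']));gapprint('cap tri',*tri(t,P['capt'],s,P['caps']))
gapprint('depth',depthpt(t,*P['dott']),depthpt(s,*P['dots']))
gapprint('plane .130',onplane(t,*P['dott'],.13),onplane(s,*P['dots'],.13))
# cradle
for n,d,box in(('t',t,(310,190,390,250)),('s',s,(280,215,340,275))):
    hsv=cv2.cvtColor(d['pixels'],cv2.COLOR_BGR2HSV)
    m=(hsv[...,0]>95)&(hsv[...,0]<125)&(hsv[...,1]>140)
    c=comp(m,None,box); hull=cv2.convexHull(c); r=cv2.minAreaRect(c);bx=cv2.boxPoints(r);print(n,r)
    w=np.array([onplane(d,*p,.010) for p in bx]);gapprint(w, w.mean(0)); print('sides',[round(float(np.linalg.norm(w[i]-w[i-1])),4) for i in range(4)])
    gapprint('ctr depth',depthpt(d,*r[0]))
    # supports bright
    m2=(hsv[...,2]>170)&(hsv[...,1]<60); mm=np.zeros(m2.shape,np.uint8);mm[box[1]+2:box[3]-2,box[0]+2:box[2]-2]=m2[box[1]+2:box[3]-2,box[0]+2:box[2]-2]
    hm=np.zeros_like(mm);cv2.fillPoly(hm,[hull],1)
    k,l,st,ce=cv2.connectedComponentsWithStats(mm&hm)
    for i in range(1,k):
        if st[i,4]>15: 
            mk=l==i; print(n,'sup',ce[i].round(1),st[i,4])
E
```

```text
boss t ((467.78594970703125, 249.9625701904297), (12.487090110778809, 14.148258209228516), 95.15870666503906) 137.0
boss s ((295.29180908203125, 321.9352111816406), (14.1619873046875, 14.627771377563477), 19.596294403076172) 161.0
boss tri (array([ 0.4707993 , -0.26015352,  0.12222942]), np.float64(0.0011717454842699406))
depth [ 0.4712 -0.2582  0.1276] [ 0.4699 -0.2641  0.1303]
top boss onplane .128 [ 0.4712 -0.2581  0.128 ] [ 0.47  -0.263  0.128]
dot t ((176.72337341308594, 225.34190368652344), (3.2697598934173584, 4.214672565460205), 89.21116638183594)Traceback (most recent call last):
  File "<stdin>", line 17, in <module>
  File "h.py", line 23, in comp
    cs,_=cv2.findContours(mm,cv2.RETR_EXTERNAL,cv2.CHAIN_APPROX_NONE);return max(cs,key=cv2.contourArea)
                                                                             ~~~^^^^^^^^^^^^^^^^^^^^^^^^
ValueError: max() iterable argument is empty
```

```bash
python3 - <<'E'
from h import *
t=load('top0');s=load('side0')
P={}
for n,d,box in(('t',t,(160,215,190,240)),('s',s,(262,105,292,140))):
    hsv=cv2.cvtColor(d['pixels'],cv2.COLOR_BGR2HSV)
    print(hsv[117,270:284].tolist() if n=='s' else hsv[225,168:186].tolist())
    m=(hsv[...,0]>5)&(hsv[...,0]<80)&(hsv[...,1]>110)&(hsv[...,2]>(190 if n=='t' else 190));c=comp(m,None,box);e=cv2.fitEllipse(c);print('cap',n,e);P['cap'+n]=e[0]
gapprint('cap tri',*tri(t,P['capt'],s,P['caps']))
gapprint('depth',depthpt(t,*P['capt']),depthpt(s,*P['caps']))
gapprint('plane .130',onplane(t,*P['capt'],.13),onplane(s,*P['caps'],.13))
for n,d,box in(('t',t,(310,190,390,250)),('s',s,(280,215,340,275))):
    hsv=cv2.cvtColor(d['pixels'],cv2.COLOR_BGR2HSV)
    m=(hsv[...,0]>95)&(hsv[...,0]<125)&(hsv[...,1]>140)
    c=comp(m,None,box); hull=cv2.convexHull(c); r=cv2.minAreaRect(c);
    q=cv2.approxPolyN(hull,4)[0] if hasattr(cv2,'approxPolyN') else cv2.boxPoints(r)
    w=np.array([onplane(d,*p,.010) for p in q.astype(float)]);print(q.tolist());gapprint(w, w.mean(0)); print('sides',[round(float(np.linalg.norm(w[i]-w[i-1])),4) for i in range(4)])
    gapprint('ctr depth',depthpt(d,*r[0]))
    m2=(hsv[...,2]>160)&(hsv[...,1]<60)&(d['pixels'][...,2]>150); mm=np.zeros(m2.shape,np.uint8);mm[box[1]+2:box[3]-2,box[0]+2:box[2]-2]=m2[box[1]+2:box[3]-2,box[0]+2:box[2]-2]
    hm=np.zeros_like(mm);cv2.fillPoly(hm,[hull],1)
    k,l,st,ce=cv2.connectedComponentsWithStats(mm&hm)
    for i in range(1,k):
        if st[i,4]>15: print(n,'sup',ce[i].round(1),st[i,4],np.round([onplane(d,*ce[i],.04)],4))
E
```

```text
[[104, 32, 118], [104, 33, 116], [104, 33, 116], [13, 94, 127], [18, 216, 165], [19, 222, 179], [28, 176, 138], [56, 146, 145], [67, 181, 148], [67, 179, 148], [67, 181, 149], [48, 149, 130], [23, 194, 154], [21, 211, 178], [21, 204, 179], [19, 186, 125], [9, 107, 50], [10, 164, 73]]Traceback (most recent call last):
  File "<stdin>", line 7, in <module>
  File "h.py", line 23, in comp
    cs,_=cv2.findContours(mm,cv2.RETR_EXTERNAL,cv2.CHAIN_APPROX_NONE);return max(cs,key=cv2.contourArea)
                                                                             ~~~^^^^^^^^^^^^^^^^^^^^^^^^
ValueError: max() iterable argument is empty
```

```bash
python3 - <<'E'
from h import *
t=load('top0');s=load('side0')
P={}
for n,d,box in(('t',t,(160,215,190,240)),('s',s,(262,105,292,140))):
    hsv=cv2.cvtColor(d['pixels'],cv2.COLOR_BGR2HSV)
    if n=='s': print(hsv[110:124,276].tolist())
    m=(hsv[...,0]>(14))&(hsv[...,0]<80)&(hsv[...,1]>90)&(hsv[...,2]>115);c=comp(m,None,box);e=cv2.fitEllipse(c);print('cap',n,e);P['cap'+n]=e[0]
gapprint('cap tri',*tri(t,P['capt'],s,P['caps']))
gapprint('depth',depthpt(t,*P['capt']),depthpt(s,*P['caps']))
gapprint('plane .130',onplane(t,*P['capt'],.13),onplane(s,*P['caps'],.13))
for n,d,box in(('t',t,(310,190,390,250)),('s',s,(280,215,340,275))):
    hsv=cv2.cvtColor(d['pixels'],cv2.COLOR_BGR2HSV)
    m=(hsv[...,0]>95)&(hsv[...,0]<125)&(hsv[...,1]>140)
    c=comp(m,None,box); hull=cv2.convexHull(c); r=cv2.minAreaRect(c);
    q=cv2.approxPolyN(hull,4)[0] if hasattr(cv2,'approxPolyN') else cv2.boxPoints(r)
    w=np.array([onplane(d,*p,.010) for p in q.astype(float)]);print(q.tolist());gapprint(w, w.mean(0)); print('sides',[round(float(np.linalg.norm(w[i]-w[i-1])),4) for i in range(4)])
    gapprint('ctr depth',depthpt(d,*r[0]))
    px=d['pixels'].astype(int); m2=(px[...,2]>110)&(px[...,0]<px[...,2]+25); mm=np.zeros(m2.shape,np.uint8);mm[box[1]+2:box[3]-2,box[0]+2:box[2]-2]=m2[box[1]+2:box[3]-2,box[0]+2:box[2]-2]
    hm=np.zeros_like(mm);cv2.fillPoly(hm,[hull],1); 
    if n=='t': mm&=hm
    k,l,st,ce=cv2.connectedComponentsWithStats(mm)
    for i in range(1,k):
        if 15<st[i,4]<400: print(n,'sup',ce[i].round(1),st[i,4],np.round(onplane(d,*ce[i],.04),4))
E
```

```text
cap t ((177.19972229003906, 225.25759887695312), (11.059343338012695, 11.505471229553223), 27.73528480529785)
[[110, 197, 92], [111, 181, 97], [110, 212, 90], [110, 200, 92], [8, 97, 129], [28, 135, 145], [55, 127, 161], [53, 128, 145], [18, 168, 184], [14, 179, 219], [13, 178, 149], [15, 111, 23], [10, 192, 118], [10, 191, 147]]
cap s ((275.5, 116.59443664550781), (3.2703514099121094, 7.024576663970947), 90.0)
cap tri [0.5175 0.3274 0.1321] 0.0007
depth [0.5177 0.3269 0.1338] [0.5171 0.3257 0.1333]
plane .130 [0.518  0.3281 0.13  ] [0.5174 0.3302 0.13  ]
[[374, 210], [368, 245], [316, 236], [322, 200]]
[[ 0.5658 -0.0858  0.01  ]
 [ 0.4849 -0.071   0.01  ]
 [ 0.5049  0.0484  0.01  ]
 [ 0.5885  0.0349  0.01  ]] [ 0.536  -0.0184  0.01  ]
sides [0.1228, 0.0823, 0.121, 0.0846]
ctr depth [ 0.5359 -0.0181  0.0125]
t sup [328.7 209.9] 51 [0.5617 0.0204 0.04  ]
t sup [365.6 216.9] 51 [ 0.5465 -0.0623  0.04  ]
t sup [326.  225.9] 45 [0.5259 0.0265 0.04  ]
t sup [363.3 232.4] 47 [ 0.5117 -0.0569  0.04  ]
[[326, 268], [289, 269], [291, 226], [324, 225]]
[[ 0.5641 -0.0908  0.01  ]
 [ 0.4819 -0.076   0.01  ]
 [ 0.5065  0.0455  0.01  ]
 [ 0.5862  0.0315  0.01  ]] [ 0.5346 -0.0225  0.01  ]
sides [0.1243, 0.0835, 0.1239, 0.0809]
ctr depth [ 0.534 -0.024  0.009]
s sup [299.1 252.3] 68 [ 0.5098 -0.0567  0.04  ]
s sup [315.4 252. ] 70 [ 0.5457 -0.0635  0.04  ]
```

```bash
python3 - <<'E'
from h import *
from scipy.spatial.transform import Rotation as R
t=load('top0')
print(R.from_quat([-0.1467006 ,  0.69251915, -0.6909469 ,  0.14658971]).as_matrix().round(3))
for (u,v) in [(600,175),(615,185),(632,185),(632,210),(600,215),(620,252),(635,252),(560,95),(435,125),(213,125),(330,130),(259,213),(135,223),(183,273),(80,140),(320,395),(290,395)]:
    print((u,v),depthpt(t,u,v).round(3))
E
```

```text
[[-0.914 -0.001  0.406]
 [-0.406  0.002 -0.914]
 [-0.    -1.    -0.002]]
(600, 175) [ 0.651 -0.619  0.018]
(615, 185) [ 0.622 -0.631  0.048]
(632, 185) [ 0.617 -0.647  0.078]
(632, 210) [ 0.556 -0.612  0.117]
(600, 215) [ 0.556 -0.608  0.022]
(620, 252) [ 0.469 -0.608  0.077]
(635, 252) [ 0.47  -0.638  0.081]
(560, 95) [ 0.806 -0.478  0.116]
(435, 125) [ 0.731 -0.198  0.132]
(213, 125) [0.728 0.265 0.127]
(330, 130) [0.735 0.019 0.079]
(259, 213) [0.555 0.177 0.033]
(135, 223) [0.523 0.415 0.123]
(183, 273) [0.423 0.318 0.112]
(80, 140) [0.726 0.6   0.014]
(320, 395) [0.231 0.042 0.258]
(290, 395) [0.216 0.094 0.209]
```

```bash
cat >> h.py <<'E'
from scipy.spatial.transform import Rotation as Rot
def tool(a_deg,phi_deg):  # h azimuth, tilt from down toward h
    a=np.radians(a_deg);z=np.array([np.sin(a),-np.cos(a),0]);y=np.array([0,0,-1.]);x=np.cross(y,z)
    return Rot.from_matrix(np.stack([x,y,z],1))*Rot.from_rotvec([0,0,np.radians(phi_deg)])
def delta(tcp,R):
    from plant import ctrl
    s=ctrl.get_state(); R0=Rot.from_quat(s['tcp_rot'])
    print('t',round(s['time'],2),'turn',(R0.inv()*R).as_rotvec().round(4).tolist(),'shift',R0.inv().apply(np.array(tcp)-s['eef_pos']).round(4).tolist())
    print('now',s['eef_pos'].round(4),'q',s['qpos'].round(3),'F',s['contact_force'].round(2),'op',round(s['opening'],3))
    with open('log.txt','a') as f: f.write(repr([s['qpos'].tolist(),s['eef_pos'].tolist(),s['tcp_rot'].tolist()])+'\n')
E
python3 - <<'E'
from h import *
R=tool(60,65);y=R.as_matrix()[:,1];P=np.array([.4706,-.2605,.063]);print(R.as_matrix().round(3))
print(P+y*(.019-.12))
delta(P+y*(.019-.12)+[0,0,.08],R)
E
```

```text
[[-0.211  0.453  0.866]
 [-0.366  0.785 -0.5  ]
 [-0.906 -0.423 -0.   ]]
[ 0.42483146 -0.33977344  0.10568444]
t 0.1 turn [-0.3546, -0.5607, 1.0941] shift [-0.2503, 0.0449, -0.1913]
now [ 0.2737 -0.6163  0.23  ] q [-1.303  0.287  1.578 -0.     1.279 -0.15 ] F [ 0.52  0.42 -0.3 ] op 1.004
```

Emit:
{"op": "jog_arm", "data": {
  "deltas": [
    [[-0.035,-0.056,0.109],[-0.025,0.004,-0.019],1],
    [[-0.07,-0.112,0.219],[-0.05,0.009,-0.038],1],
    [[-0.106,-0.168,0.328],[-0.075,0.013,-0.057],1],
    [[-0.142,-0.224,0.438],[-0.1,0.018,-0.077],1],
    [[-0.177,-0.28,0.547],[-0.125,0.022,-0.096],1],
    [[-0.177,-0.28,0.547],[-0.125,0.022,-0.096],1],
    [[-0.177,-0.28,0.547],[-0.125,0.022,-0.096],1],
    [[-0.177,-0.28,0.547],[-0.125,0.022,-0.096],1]
  ]
}}

```text
time: 0.77
eef_pos: [0.3488, -0.4786, 0.2083]
tcp_rot: [-0.061, 0.737, -0.537, 0.407]
contact_force: [-0.4, -0.3, 0.3]
opening: 1.001
```

```bash
python3 - <<'E'
from h import *
R=tool(60,65);y=R.as_matrix()[:,1];P=np.array([.4706,-.2605,.063])
delta(P+y*(.019-.12)+[0,0,.08],R)
E
```

```text
t 0.77 turn [-0.1787, -0.2813, 0.5491] shift [-0.1114, 0.1031, -0.0503]
now [ 0.3488 -0.4786  0.2083] q [-1.306  0.263  1.723  0.46   1.516 -0.55 ] F [-0.39 -0.33  0.31] op 1.001
```

Emit:
{"op": "jog_arm", "data": {
  "deltas": [
    [[-0.03,-0.047,0.092],[-0.018,0.017,-0.008],1],
    [[-0.06,-0.094,0.183],[-0.037,0.034,-0.017],1],
    [[-0.09,-0.14,0.275],[-0.056,0.051,-0.025],1],
    [[-0.12,-0.188,0.366],[-0.074,0.069,-0.034],1],
    [[-0.15,-0.235,0.458],[-0.093,0.086,-0.042],1],
    [[-0.179,-0.281,0.549],[-0.111,0.103,-0.05],1],
    [[-0.179,-0.281,0.549],[-0.111,0.103,-0.05],1],
    [[-0.179,-0.281,0.549],[-0.111,0.103,-0.05],1]
  ]
}}

```text
time: 1.43
eef_pos: [0.4248, -0.3403, 0.1848]
tcp_rot: [0.03, 0.707, -0.326, 0.626]
contact_force: [0.1, 0.5, -0.1]
opening: 1.002
```

```bash
python3 - <<'E'
from h import *
R=tool(60,65);y=R.as_matrix()[:,1];P=np.array([.4706,-.2605,.063])
delta(P+y*(.019-.12)+[0,0,.0],R)
grab('top','top1');grab('side','side1')
E
```

```text
t 1.43 turn [0.0014, -0.0022, 0.0016] shift [0.0715, 0.034, -0.0]
now [ 0.4248 -0.3403  0.1848] q [-1.207  0.386  1.829  0.799  1.776 -0.883] F [ 0.07  0.5  -0.14] op 1.002
```

View pics/side1.png

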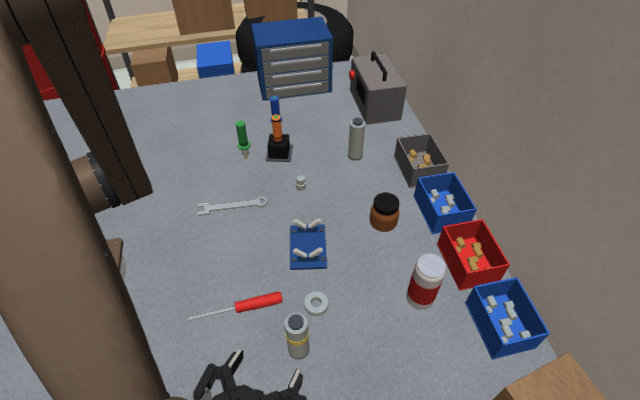

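View pics/top1.png

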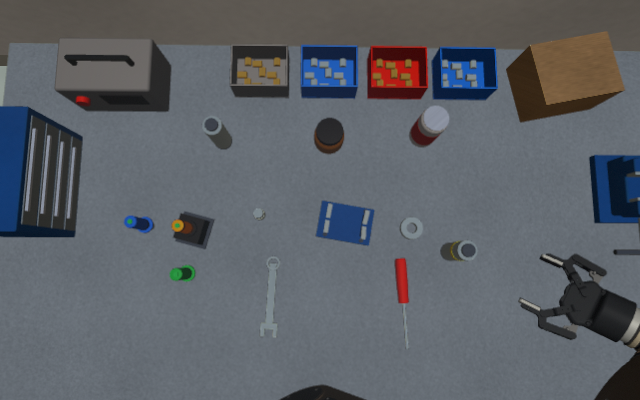

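The gripper sits lower right of the barrel in the top view, with its fingertips at about (547,257) and (525,302), facing the barrel at (463,250). I'll compare where the fingertips appear with the robot's own reading, then lower.

```bash
python3 - <<'E'
from h import *
t=load('top1')
print(onplane(t,536,279.5,.195),onplane(t,536,279.5,.19))
E
```

```text
[ 0.41533935 -0.35897787  0.195     ] [ 0.41513522 -0.36159047  0.19      ]
```

Emit:
{"op": "jog_arm", "data": {
  "deltas": [
    [[0,0,0],[0.012,0.006,0],1],
    [[0,0,0],[0.024,0.011,0],1],
    [[0,0,0],[0.036,0.017,0],1],
    [[0,0,0],[0.048,0.023,0],1],
    [[0,0,0],[0.06,0.028,0],1],
    [[0,0,0],[0.0715,0.034,0],1],
    [[0,0,0],[0.0715,0.034,0],1],
    [[0,0,0],[0.0715,0.034,0],1]
  ]
}}

```text
time: 2.2
eef_pos: [0.4248, -0.3411, 0.1063]
tcp_rot: [0.031, 0.707, -0.327, 0.626]
contact_force: [-0.4, 0.1, 0.5]
opening: 0.998
```

```bash
python3 - <<'E'
from h import *
R=tool(60,65);y=R.as_matrix()[:,1];P=np.array([.4706,-.2605,.063])
delta(P+y*(.019),R)
grab('top','top2');grab('side','side2')
a=load('top2')['pixels'][180:380,400:640];b=load('side2')['pixels'][250:400,180:420]
cv2.imwrite('pics/c3.png',np.vstack([cv2.resize(a,(480,400)),cv2.resize(b,(480,300))])[:600+100])
cv2.imwrite('pics/c3.png',np.hstack([cv2.resize(a,(400,333)),cv2.copyMakeBorder(cv2.resize(b,(400,250)),0,83,0,0,0)]))
E
```

```text
t 2.2 turn [-0.0005, -0.0013, 0.0016] shift [-0.0001, 0.1213, -0.0007]
now [ 0.4248 -0.3411  0.1063] q [-1.208  0.512  1.832  0.785  1.684 -0.977] F [-0.37  0.09  0.46] op 0.998
```

View pics/c3.png

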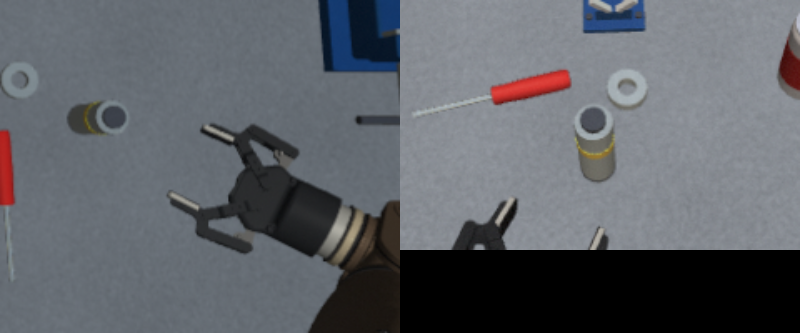

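The gripper is lined up with the barrel and its fingertips are clear of it. Moving in and closing.

Emit:
{"op": "jog_arm", "data": {
  "deltas": [
    [[0,0,0],[0,0.02,0],1],
    [[0,0,0],[0,0.04,0],1],
    [[0,0,0],[0,0.06,0],1],
    [[0,0,0],[0,0.08,0],1],
    [[0,0,0],[0,0.1,0],1],
    [[0,0,0],[0,0.115,-0.0005],1],
    [[0,0,0],[0,0.122,-0.0005],1],
    [[0,0,0],[0,0.122,-0.0005],1],
    [[0,0,0],[0,0.122,-0.0005],1]
  ],
  "force": 40
}}

```text
time: 3.05
eef_pos: [0.4804, -0.2467, 0.0563]
tcp_rot: [0.03, 0.705, -0.328, 0.627]
contact_force: [-0.4, 0.5, 0.2]
opening: 1.0
```

```bash
python3 - <<'E'
from h import *
R=tool(60,65);y=R.as_matrix()[:,1];P=np.array([.4706,-.2605,.063])
delta(P+y*(.019),R)
grab('top','top3');grab('side','side3')
a=load('top3')['pixels'][180:380,400:640];b=load('side3')['pixels'][250:400,180:420]
cv2.imwrite('pics/c4.png',np.hstack([cv2.resize(a,(400,333)),cv2.copyMakeBorder(cv2.resize(b,(400,250)),0,83,0,0,0)]))
E
```

```text
t 3.05 turn [-0.0018, 0.0023, 0.0042] shift [0.001, 0.0009, -0.0016]
now [ 0.4804 -0.2467  0.0563] q [-1.054  0.53   1.937  0.898  1.523 -1.003] F [-0.38  0.47  0.18] op 1.0
```

View pics/c4.png

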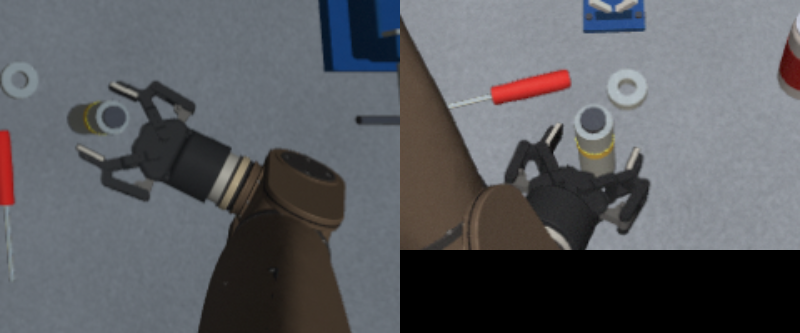

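The barrel stands between the two fingers, so I'll close on it.

Emit:
{"op": "jog_arm", "data": {
  "deltas": [
    [[0,0,0],[0,0,0],0.6],
    [[0,0,0],[0,0,0],0.4],
    [[0,0,0],[0,0,0],0.2],
    [[0,0,0],[0,0,0],0.2],
    [[0,0,0],[0,0,0],0.2],
    [[0,0,0],[0,0,0],0.2],
    [[0,0,0],[0,0,0],0.2],
    [[0,0,0],[0,0,0],0.2]
  ],
  "force": 60
}}

```text
time: 3.82
eef_pos: [0.4801, -0.2478, 0.0569]
tcp_rot: [0.03, 0.705, -0.329, 0.627]
contact_force: [-5.5, -1.9, 5.1]
opening: 0.476
```

```bash
python3 - <<'E'
from h import *
R=tool(60,65);y=R.as_matrix()[:,1];P=np.array([.4706,-.2605,.063])
delta(P+y*(.019),R)
grab('top','top4');grab('side','side4')
a=load('top4')['pixels'][180:380,400:640];b=load('side4')['pixels'][250:400,180:420]
cv2.imwrite('pics/c5.png',np.hstack([cv2.resize(a,(400,333)),cv2.copyMakeBorder(cv2.resize(b,(400,250)),0,83,0,0,0)]))
E
```

```text
t 3.82 turn [-0.0025, 0.0027, 0.0042] shift [0.0011, 0.0022, -0.0019]
now [ 0.4801 -0.2478  0.0569] q [-1.055  0.53   1.936  0.897  1.524 -1.003] F [-5.52 -1.91  5.14] op 0.476
```

View pics/c5.png

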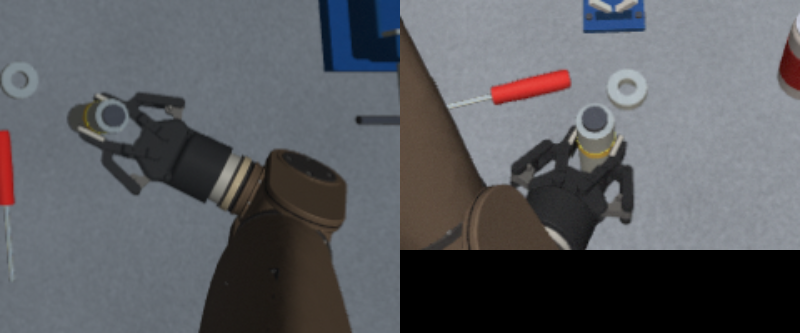

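Opening 0.476 × 85 mm is about 40 mm, so it is holding the barrel. Lifting.

Emit:
{"op": "jog_arm", "data": {
  "deltas": [
    [[0,0,0],[-0.009,-0.004,0],0.2],
    [[0,0,0],[-0.024,-0.011,0],0.2],
    [[0,0,0],[-0.045,-0.021,0],0.2],
    [[0,0,0],[-0.068,-0.032,0],0.2],
    [[0,0,0],[-0.09,-0.042,0],0.2],
    [[0,0,0],[-0.113,-0.053,0],0.2],
    [[0,0,0],[-0.136,-0.063,0],0.2],
    [[0,0,0],[-0.145,-0.068,0],0.2],
    [[0,0,0],[-0.145,-0.068,0],0.2]
  ]
}}

```text
time: 4.67
eef_pos: [0.4804, -0.2479, 0.2187]
tcp_rot: [0.028, 0.704, -0.331, 0.628]
contact_force: [-0.9, -0.3, -5.2]
opening: 0.472
```

```bash
python3 - <<'E'
from h import *
a=np.degrees(np.arctan2(.985,.174)); R=tool(a,-25); y=R.as_matrix()[:,1]
C=np.array([.5353,-.0203,.055])
delta(C+[0,0,.13]+y*.019,R)
grab('top','top5')
E
```

```text
t 4.67 turn [-0.1394, -0.3625, -1.5437] shift [-0.0478, 0.2175, -0.0643]
now [ 0.4804 -0.2479  0.2187] q [-1.055  0.245  1.934  0.906  1.697 -0.782] F [-0.88 -0.27 -5.22] op 0.472
```

View pics/top5.png

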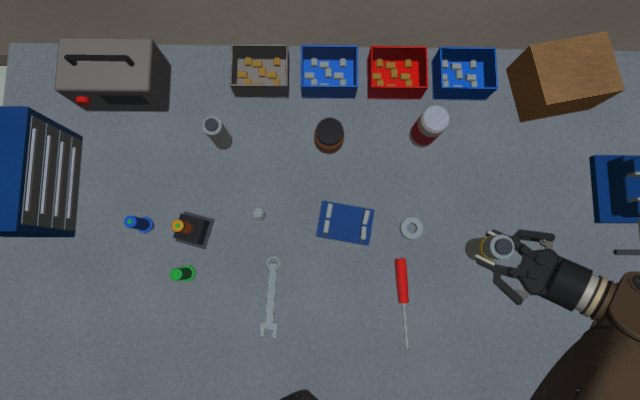

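The barrel is off the bench, with its top near (502,246) and about 5 N on the wrist. Next I turn it towards horizontal while moving over the cradle.

Emit:
{"op": "jog_arm", "data": {
  "deltas": [
    [[-0.009,-0.023,-0.096],[-0.003,0.014,-0.004],0.2],
    [[-0.018,-0.046,-0.193],[-0.006,0.027,-0.008],0.2],
    [[-0.026,-0.068,-0.29],[-0.009,0.041,-0.012],0.2],
    [[-0.035,-0.09,-0.386],[-0.012,0.054,-0.016],0.2],
    [[-0.044,-0.113,-0.482],[-0.015,0.068,-0.02],0.2],
    [[-0.052,-0.136,-0.579],[-0.018,0.082,-0.024],0.2],
    [[-0.061,-0.159,-0.675],[-0.021,0.095,-0.028],0.2],
    [[-0.07,-0.181,-0.772],[-0.024,0.109,-0.032],0.2],
    [[-0.07,-0.181,-0.772],[-0.024,0.109,-0.032],0.2]
  ]
}}

```text
time: 5.47
eef_pos: [0.506, -0.1317, 0.189]
tcp_rot: [-0.292, 0.618, -0.515, 0.518]
contact_force: [0.2, 0.8, -5.6]
opening: 0.474
```

```bash
python3 - <<'E'
from h import *
a=np.degrees(np.arctan2(.985,.174)); R=tool(a,-25); y=R.as_matrix()[:,1]
C=np.array([.5353,-.0203,.055])
delta(C+[0,0,.13]+y*.019,R)
E
```

```text
t 5.47 turn [-0.0612, -0.1738, -0.7756] shift [-0.0935, 0.0557, -0.0098]
now [ 0.506  -0.1317  0.189 ] q [-0.62  -0.031  2.038  0.379  1.196 -0.441] F [ 0.22  0.83 -5.6 ] op 0.474
```

Emit:
{"op": "jog_arm", "data": {
  "deltas": [
    [[-0.007,-0.02,-0.09],[-0.011,0.006,-0.001],0.2],
    [[-0.014,-0.041,-0.182],[-0.022,0.013,-0.002],0.2],
    [[-0.022,-0.061,-0.274],[-0.033,0.02,-0.003],0.2],
    [[-0.029,-0.082,-0.365],[-0.044,0.026,-0.005],0.2],
    [[-0.036,-0.102,-0.456],[-0.055,0.033,-0.006],0.2],
    [[-0.043,-0.123,-0.548],[-0.066,0.039,-0.007],0.2],
    [[-0.05,-0.143,-0.64],[-0.077,0.046,-0.008],0.2],
    [[-0.061,-0.174,-0.776],[-0.0935,0.056,-0.01],0.2],
    [[-0.061,-0.174,-0.776],[-0.0935,0.056,-0.01],0.2],
    [[-0.061,-0.174,-0.776],[-0.0935,0.056,-0.01],0.2]
  ]
}}

```text
time: 6.3
eef_pos: [0.5314, -0.0253, 0.1626]
tcp_rot: [0.564, -0.432, 0.623, -0.326]
contact_force: [0.2, -0.7, -5.0]
opening: 0.471
```

```bash
python3 - <<'E'
from h import *
a=np.degrees(np.arctan2(.985,.174)); R=tool(a,-25); y=R.as_matrix()[:,1]
C=np.array([.5353,-.0203,.055])
delta(C+[0,0,.13]+y*.019,R)
grab('top','top6');grab('side','side6')
a=load('top6')['pixels'][130:290,240:440];b=load('side6')['pixels'][130:290,210:410]
cv2.imwrite('pics/c6.png',np.hstack([cv2.resize(a,(400,320)),cv2.resize(b,(400,320))]))
E
```

```text
t 6.3 turn [0.0079, 0.0069, -0.0016] shift [0.0044, -0.0037, 0.0029]
now [ 0.5314 -0.0253  0.1626] q [-0.042  0.123  1.945 -0.466  1.184  0.33 ] F [ 0.2  -0.72 -5.04] op 0.471
```

View pics/c6.png

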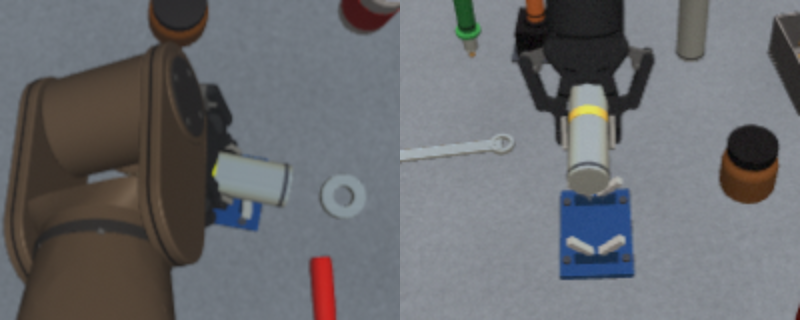

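The barrel is now horizontal over the cradle with its boss towards +y. The band is in view at about (587,112) in the side crop and the foot disc at (590,182). I'll enlarge both views to measure how it hangs.

```bash
python3 - <<'E'
from h import *
a=load('top6')['pixels'][195:245,335:395];b=load('side6')['pixels'][165:230,280:330]
A=cv2.resize(a,None,fx=7,fy=7,interpolation=cv2.INTER_CUBIC);B=cv2.resize(b,None,fx=7,fy=7,interpolation=cv2.INTER_CUBIC)
h=max(A.shape[0],B.shape[0]);A=cv2.copyMakeBorder(A,0,h-A.shape[0],0,0,0);B=cv2.copyMakeBorder(B,0,h-B.shape[0],0,0,0)
cv2.imwrite('pics/c7.png',np.hstack([A,B]));print(A.shape,B.shape)
E
```

```text
(455, 420, 3) (455, 350, 3)
```

View pics/c7.png

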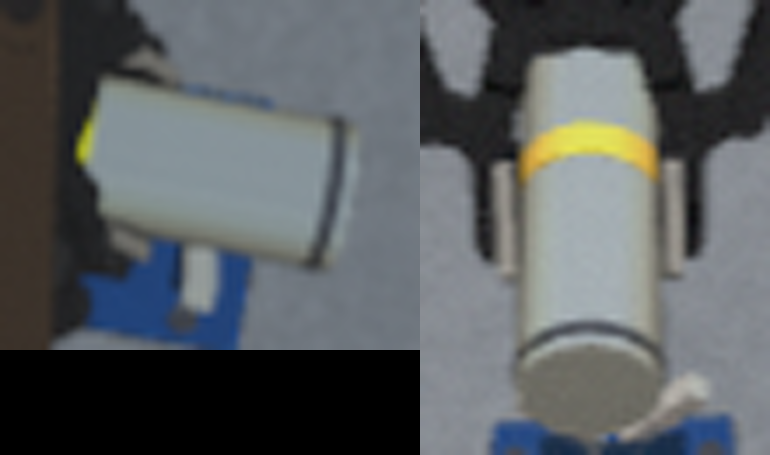

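The foot disc is centred near side (303.6,219.9) and top (384,222.6). The fingers straddle the barrel about 25 mm below the band. Triangulating foot and band.

```bash
python3 - <<'E'
from h import *
t=load('top6');s=load('side6')
f,g=tri(t,(383.8,222.6),s,(303.6,219.9));gapprint('foot tri',f,g)
gapprint('top depth foot',depthpt(t,380,222),'side depth',depthpt(s,303.6,220),depthpt(s,304,215))
# band crown from side by depth, band silhouette mid on axis plane
gapprint('band crown side depth',depthpt(s,(587-420)/7+280-.5,165+135/7-.5))
for z in(.18,.185,.19): gapprint('side axis plane: foot',onplane(s,303.6,219.9,z),'bandmid',onplane(s,304-.2,165+163/7-.5,z),'top foot',onplane(t,383.8,222.6,z))
hsv=cv2.cvtColor(s['pixels'],cv2.COLOR_BGR2HSV);m=(hsv[...,0]>15)&(hsv[...,0]<35)&(hsv[...,1]>130)&(hsv[...,2]>120)
m[:160]=0;m[230:]=0;m[:,:280]=0;m[:,330:]=0
vv,uu=np.nonzero(m);pts=np.array([depthpt(s,u,v) for u,v in zip(uu,vv)]);print(len(pts),pts.mean(0).round(4),pts.max(0).round(4),pts.min(0).round(4))
# barrel crown profile along the axis in top view by depth
for u in(352,358,364,370,376,380): 
    v=round(219+ (u-352)*.17)
    gapprint(u,v,depthpt(t,u,v-0))
from plant import ctrl
st=ctrl.get_state();R=Rot.from_quat(st['tcp_rot']);M=R.as_matrix();print(M.round(3));print('grasp pt',(st['eef_pos']-.019*M[:,1]).round(4))
E
```

```text
foot tri [ 0.5209 -0.0799  0.1792] 0.0006
top depth foot [ 0.5205 -0.0696  0.1983] side depth [ 0.5205 -0.0807  0.1799] [ 0.5218 -0.0805  0.1944]
band crown side depth [ 0.5348 -0.0042  0.2013]
side axis plane: foot [ 0.5205 -0.0805  0.18  ] bandmid [0.5367 0.0048 0.18  ] top foot [ 0.5211 -0.0798  0.18  ]
side axis plane: foot [ 0.5199 -0.0846  0.185 ] bandmid [0.536 0.    0.185] top foot [ 0.5207 -0.0789  0.185 ]
side axis plane: foot [ 0.5193 -0.0887  0.19  ] bandmid [ 0.5353 -0.0047  0.19  ] top foot [ 0.5202 -0.0781  0.19  ]
79 [ 0.535  -0.0063  0.1978] [0.5549 0.0053 0.2047] [ 0.5139 -0.0179  0.1886]
352 219 [ 0.526  -0.0175  0.1967]
358 220 [ 0.5242 -0.0287  0.1971]
364 221 [ 0.5222 -0.0397  0.1985]
370 222 [ 0.5204 -0.0508  0.199 ]
376 223 [ 0.5187 -0.0622  0.1978]
380 224 [ 0.517  -0.0698  0.1966]
[[-0.156 -0.078  0.985]
 [-0.893 -0.414 -0.174]
 [ 0.421 -0.907 -0.005]]
grasp pt [ 0.5338 -0.02    0.1822]
```

```bash
python3 - <<'E'
from h import *
L=[eval(l) for l in open('log.txt')]
Rp=Rot.from_quat([0.03,0.705,-0.329,0.627])
for l in L:
    if abs(l[1][2]-.0569)<.0004: Rp=Rot.from_quat(l[2]);print('ok')
b=Rp.inv().apply([0,0,1]);R0=Rot.from_quat(L[-1][2]);ax=R0.apply(b);print('barrel axis',ax.round(4))
w=np.array([.174,.985,0]);w/=np.linalg.norm(w)
turn=np.cross(ax,w);print('turn tool',R0.inv().apply(turn).round(4))
f=np.array([.5209,-.0799,.1795]);mid=f+.06*ax;print('mid',mid)
# rotate about mid: new mid must shift
tgt=np.array([.5354,-.0203,.075]); tcp=np.array(L[-1][1]); Rn=Rot.from_rotvec(turn)
ntcp=tgt+Rn.apply(tcp-mid);print('shift tool',R0.inv().apply(ntcp-tcp).round(4),'down dir tool',R0.inv().apply([0,0,-1]).round(3))
E
```

```text
ok
barrel axis [0.1745 0.9846 0.0058]
turn tool [ 0.0002 -0.0005 -0.0058]
mid [ 0.53137213 -0.02082198  0.17984855]
shift tool [-0.0451  0.0946  0.0049] down dir tool [-0.421  0.907  0.01 ]
```

Emit:
{"op": "jog_arm", "data": {
  "deltas": [
    [[0,0,-0.006],[0,0.001,0.0045],0.2],
    [[0,0,-0.006],[-0.006,0.014,0.0045],0.2],
    [[0,0,-0.006],[-0.013,0.028,0.005],0.2],
    [[0,0,-0.006],[-0.02,0.042,0.005],0.2],
    [[0,0,-0.006],[-0.027,0.057,0.005],0.2],
    [[0,0,-0.006],[-0.034,0.072,0.005],0.2],
    [[0,0,-0.006],[-0.041,0.086,0.005],0.2],
    [[0,0,-0.006],[-0.045,0.0945,0.005],0.2],
    [[0,0,-0.006],[-0.045,0.0945,0.005],0.2],
    [[0,0,-0.006],[-0.045,0.0945,0.005],0.2]
  ]
}}

```text
time: 7.23
eef_pos: [0.5364, -0.0284, 0.0597]
tcp_rot: [0.563, -0.431, 0.626, -0.323]
contact_force: [1.0, 0.0, -5.1]
opening: 0.472
```

```bash
python3 - <<'E'
from h import *
delta([0.5354,-.0203,.075],tool(80,-25))
grab('top','top7');grab('side','side7')
a=load('top7')['pixels'][190:250,310:390];b=load('side7')['pixels'][205:275,270:350]
A=cv2.resize(a,None,fx=5,fy=5,interpolation=cv2.INTER_CUBIC);B=cv2.resize(b,None,fx=5,fy=5,interpolation=cv2.INTER_CUBIC)
A=cv2.copyMakeBorder(A,0,50,0,0,0)
cv2.imwrite('pics/c8.png',np.hstack([A,B]))
E
```

```text
t 7.23 turn [0.0067, 0.0009, 0.0048] shift [-0.0005, -0.0172, -0.0025]
now [ 0.5364 -0.0284  0.0597] q [-0.045  0.284  1.977 -0.521  1.015  0.44 ] F [ 1.02  0.04 -5.08] op 0.472
```

View pics/c8.png

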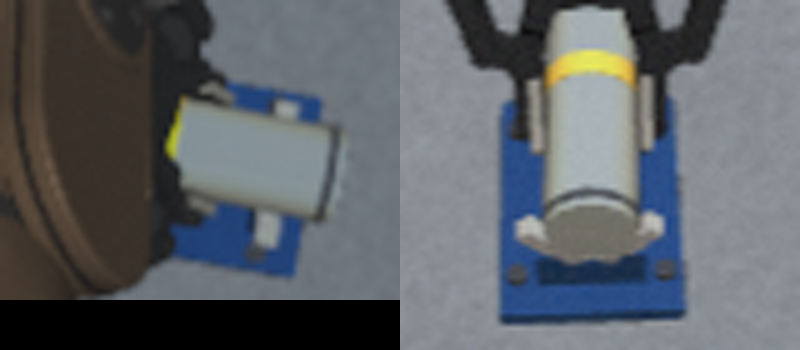

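The foot disc sits centred between the near V arms in the side crop at about (592,233). Lowering the last part slowly and watching the force.

```bash
python3 - <<'E'
from h import *
s=load('side7');t=load('top7')
gapprint(onplane(s,308.5,251.1,.075)+.06*np.array([.174,.985,0]),onplane(t,310+340/5-.4,190+172/5-.4,.075)+.06*np.array([.174,.985,0]))
gapprint(depthpt(s,308.5,251.1))
E
```

```text
[ 0.5376 -0.0231  0.075 ] [ 0.538  -0.0247  0.075 ]
[ 0.527  -0.0831  0.0764]
```

Emit:
{"op": "jog_arm", "data": {
  "deltas": [
    [[0,0,0],[-0.002,0.004,0],0.2],
    [[0,0,0],[-0.004,0.008,0],0.2],
    [[0,0,0],[-0.006,0.012,0],0.2],
    [[0,0,0],[-0.007,0.0145,0],0.2],
    [[0,0,0],[-0.007,0.0155,0],0.2],
    [[0,0,0],[-0.007,0.0155,0],0.2]
  ]
}}

```text
time: 7.83
eef_pos: [0.5373, -0.0284, 0.0438]
tcp_rot: [0.563, -0.43, 0.627, -0.324]
contact_force: [0.1, 0.2, -5.5]
opening: 0.478
```

Emit:
{"op": "jog_arm", "data": {
  "deltas": [
    [[0,0,0],[-0.0027,-0.0012,-0.0015],0.2],
    [[0,0,0],[-0.0035,0.0006,-0.0015],0.2],
    [[0,0,0],[-0.004,0.0015,-0.0015],0.2],
    [[0,0,0],[-0.0043,0.0024,-0.0015],0.2]
  ]
}}

```text
time: 8.17
eef_pos: [0.5363, -0.0252, 0.0404]
tcp_rot: [0.563, -0.43, 0.627, -0.324]
contact_force: [-3.3, 1.8, 2.9]
opening: 0.477
```

Emit:
{"op": "jog_arm", "data": {
  "deltas": [
    [[0,0,0],[-0.0004,0.001,0],0.2],
    [[0,0,0],[-0.0004,0.001,0],0.2]
  ]
}}

```text
time: 8.33
eef_pos: [0.5364, -0.0252, 0.0404]
tcp_rot: [0.563, -0.43, 0.627, -0.323]
contact_force: [-5.0, 1.7, 4.0]
opening: 0.477
```

The cradle now carries the barrel: the vertical force went from -5 to +4 N. Opening the gripper.

Emit:
{"op": "jog_arm", "data": {
  "deltas": [
    [[0,0,0],[0,0,0],0.55],
    [[0,0,0],[0,0,0],0.7],
    [[0,0,0],[0,0,0],0.8],
    [[0,0,0],[0,0,0],0.8],
    [[0,0,0],[0,0,0],0.8],
    [[0,0,0],[0,0,0],0.8]
  ]
}}

```text
time: 8.83
eef_pos: [0.5366, -0.0253, 0.0405]
tcp_rot: [0.563, -0.43, 0.627, -0.323]
contact_force: [-0.0, -0.2, -1.8]
opening: 0.798
```

```bash
python3 - <<'E'
from h import *
grab('side','side8')
from plant import ctrl
s=ctrl.get_state();R=Rot.from_quat(s['tcp_rot']);print(s['opening'],s['contact_force'],R.inv().apply([0,0,.1]).round(4))
b=load('side8')['pixels'][205:275,270:350];cv2.imwrite('pics/c9.png',cv2.resize(b,None,fx=6,fy=6,interpolation=cv2.INTER_CUBIC))
E
```

```text
0.795223877241594 [ 0.1634246   0.46936467 -0.63413805] [ 0.0428 -0.0904 -0.0005]
```

View pics/c9.png

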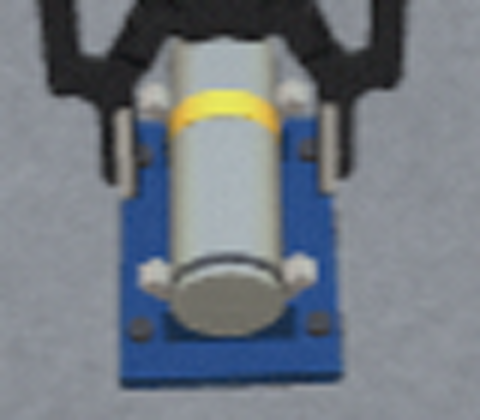

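The barrel lies in both V supports and the fingers are off it. Rising straight up, then towards the probe.

Emit:
{"op": "jog_arm", "data": {
  "deltas": [
    [[0,0,0],[0.004,-0.009,0],0.8],
    [[0,0,0],[0.012,-0.026,0],0.8],
    [[0,0,0],[0.022,-0.047,0],0.8],
    [[0,0,0],[0.034,-0.072,0],0.8],
    [[0,0,0],[0.046,-0.098,0],0.8],
    [[0,0,0],[0.058,-0.124,0],0.8],
    [[0,0,0],[0.07,-0.148,0],0.8],
    [[0,0,0],[0.075,-0.159,0],0.8],
    [[0,0,0],[0.075,-0.159,0],0.8]
  ]
}}

```text
time: 9.63
eef_pos: [0.5394, -0.0252, 0.2208]
tcp_rot: [0.561, -0.429, 0.629, -0.325]
contact_force: [1.2, 0.5, 0.4]
opening: 0.8
```

```bash
python3 - <<'E'
from h import *
P=np.array([.5177,.3285,.20])
for az in (80,45,110): delta(P,tool(az,0))
E
```

```text
t 9.63 turn [-0.0032, -0.0022, 0.4418] shift [-0.3202, -0.1287, -0.0834]
now [ 0.5394 -0.0252  0.2208] q [-0.038  0.072  1.887 -0.459  1.275  0.295] F [1.18 0.51 0.4 ] op 0.8
t 9.63 turn [-0.1379, 0.5986, 0.4268] shift [-0.3202, -0.1287, -0.0834]
now [ 0.5394 -0.0252  0.2208] q [-0.038  0.072  1.887 -0.459  1.275  0.295] F [1.18 0.51 0.4 ] op 0.8
t 9.63 turn [0.1126, -0.5172, 0.4324] shift [-0.3202, -0.1287, -0.0834]
now [ 0.5394 -0.0252  0.2208] q [-0.038  0.072  1.887 -0.459  1.275  0.295] F [1.18 0.51 0.4 ] op 0.8
```

Emit:
{"op": "jog_arm", "data": {
  "deltas": [
    [[0,0,0.05],[-0.032,-0.013,-0.008],0.6],
    [[0,0,0.1],[-0.064,-0.026,-0.017],0.6],
    [[0,0,0.15],[-0.096,-0.039,-0.025],0.6],
    [[0,0,0.2],[-0.128,-0.051,-0.033],0.6],
    [[-0.001,-0.001,0.25],[-0.16,-0.064,-0.042],0.6],
    [[-0.002,-0.001,0.3],[-0.192,-0.077,-0.05],0.6],
    [[-0.003,-0.002,0.35],[-0.224,-0.09,-0.058],0.6],
    [[-0.003,-0.002,0.4],[-0.256,-0.103,-0.067],0.6],
    [[-0.003,-0.002,0.442],[-0.29,-0.116,-0.075],0.6],
    [[-0.003,-0.002,0.442],[-0.32,-0.1287,-0.083],0.6]
  ]
}}

```text
time: 10.47
eef_pos: [0.5165, 0.3289, 0.1971]
tcp_rot: [-0.455, 0.543, -0.541, 0.453]
contact_force: [0.9, -0.4, 0.7]
opening: 0.598
```

```bash
python3 - <<'E'
from h import *
P=np.array([.5177,.3285,.20])
delta(P,tool(80,0))
grab('top','top9');grab('side','side9')
t=load('top9');s=load('side9')
a=t['pixels'][190:250,310:390];b=s['pixels'][205:275,270:350]
A=cv2.resize(a,None,fx=5,fy=5,interpolation=cv2.INTER_CUBIC);B=cv2.resize(b,None,fx=5,fy=5,interpolation=cv2.INTER_CUBIC)
A=cv2.copyMakeBorder(A,0,50,0,0,0)
cv2.imwrite('pics/c10.png',np.hstack([A,B]))
E
```

```text
t 10.47 turn [0.0036, -0.0016, 0.0007] shift [0.0002, -0.0029, 0.0012]
now [0.5165 0.3289 0.1971] q [4.010e-01 1.810e-01 1.766e+00 1.000e-03 1.198e+00 5.760e-01] F [ 0.89 -0.43  0.67] op 0.598
```

View pics/c10.png

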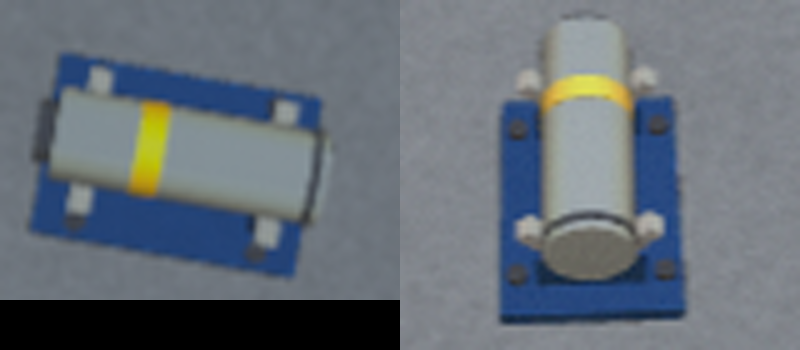

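View pics/side9.png

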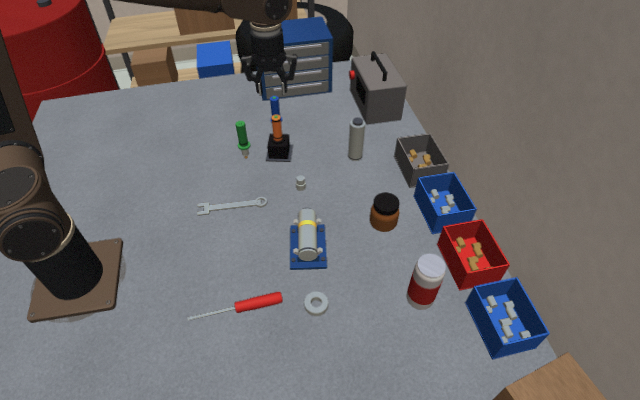

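The barrel lies centred in the cradle in both views: foot at the right, boss at the left, and the band at top (339,220) and side (306.5,223). Measuring the centring and the band's crown.

```bash
cat > band.py <<'E'
from h import *
def band(d,box):
    hsv=cv2.cvtColor(d['pixels'],cv2.COLOR_BGR2HSV);m=(hsv[...,0]>15)&(hsv[...,0]<38)&(hsv[...,1]>110)&(hsv[...,2]>100)
    k=np.zeros(m.shape,bool);k[box[1]:box[3],box[0]:box[2]]=1;vv,uu=np.nonzero(m&k);return uu,vv
E
python3 - <<'E'
from band import *
t=load('top9');s=load('side9')
gapprint('mid from top ends', onplane(t,347.5,220.3,.06),'(cradle top .5362,-.0182)')
gapprint('foot',onplane(t,310+322/5-.4,190+175/5-.4,.055),'bossend',onplane(t,310+57/5-.4,190+132/5-.4,.055))
f=onplane(s,270+191/5-.4,205+250/5-.4,.055);gapprint('side foot',f,'mid',f+.06*np.array([.174,.985,0]),depthpt(s,308,254))
for n,d,b in(('t',t,(325,200,355,240)),('s',s,(295,212,320,232))):
    u,v=band(d,b);p=np.array([depthpt(d,a,c) for a,c in zip(u,v)]);print(n,len(u),u.mean(),v.mean(),'depth mean',p.mean(0).round(4),'zmax',np.percentile(p[:,2],90).round(4))
    if n=='t':pt=(u.mean(),v.mean())
    else:
        # crown on side: the column in the middle
        uc=(u.min()+u.max())/2; sel=abs(u-uc)<2; ps=(uc,v[sel].mean());print(uc,ps)
gapprint('top crown .076',onplane(t,*pt,.076),'side crown',onplane(s,*ps,.076),'tri',*tri(t,pt,s,ps))
E
```

```text
mid from top ends [ 0.5367 -0.0201  0.06  ] (cradle top .5362,-.0182)
foot [ 0.528  -0.0789  0.055 ] bossend [0.5463 0.0379 0.055 ]
side foot [ 0.5261 -0.0771  0.055 ] mid [ 0.5365 -0.018   0.055 ] [ 0.5262 -0.0796  0.0609]
t 102 339.54901960784315 219.15686274509804 depth mean [ 0.5382 -0.0021  0.0694] zmax 0.0759
s 72 306.3333333333333 222.66666666666666 depth mean [ 0.5364 -0.0097  0.0817] zmax 0.0769
306.5 (np.float64(306.5), np.float64(221.5))
top crown .076 [ 0.5375 -0.0017  0.076 ] side crown [ 0.5381 -0.0018  0.076 ] tri [ 0.5378 -0.0017  0.0759] 0.0006
```

Step 1's geometry looks good: middle within about 2 mm across and 4 mm along. The band crown triangulates to (0.538,-0.002,0.076). Now the probe.

Emit:
{"op": "jog_arm", "data": {
  "deltas": [
    [[0.004,0,0],[0,0.02,0.001],0.65],
    [[0.004,0,0],[0,0.04,0.001],0.65],
    [[0.004,0,0],[0,0.055,0.001],0.65],
    [[0.004,0,0],[0,0.055,0.001],0.65]
  ]
}}

```text
time: 10.9
eef_pos: [0.5131, 0.3293, 0.1356]
tcp_rot: [-0.459, 0.542, -0.54, 0.451]
contact_force: [-0.4, -0.3, -0.8]
opening: 0.653
```

```bash
python3 - <<'E'
from h import *
P=np.array([.5177,.3285,.09])
delta(P,tool(80,0))
grab('top','top10');grab('side','side10')
t=load('top10');s=load('side10')
a=t['pixels'][170:280,120:260];b=s['pixels'][50:160,210:350]
cv2.imwrite('pics/c11.png',np.hstack([cv2.resize(x,(399,314),interpolation=cv2.INTER_CUBIC) for x in(a,b)]))
E
```

```text
t 10.9 turn [0.0093, 0.0032, 0.0071] shift [-0.0003, 0.0455, 0.0051]
now [0.5131 0.3293 0.1356] q [ 4.050e-01  2.450e-01  1.811e+00 -1.000e-03  1.097e+00  5.760e-01] F [-0.41 -0.3  -0.84] op 0.653
```

View pics/c11.png

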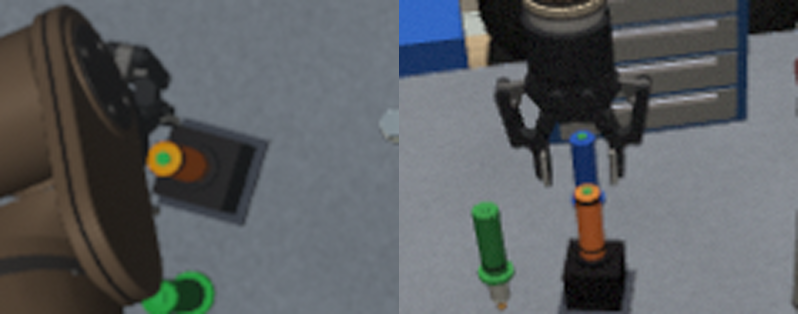

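The pads straddle the cap in the side view. Their middle is about 2.6 px (5 mm) left of the cap, which matches the robot's own error of 5 mm in x. I'll correct that and descend.

Emit:
{"op": "jog_arm", "data": {
  "deltas": [
    [[0.009,0.003,0.007],[0,0,0.005],0.65],
    [[0.009,0.003,0.007],[0,0.012,0.0055],0.65],
    [[0.009,0.003,0.007],[0,0.024,0.0055],0.65],
    [[0.009,0.003,0.007],[0,0.036,0.0055],0.65],
    [[0.009,0.003,0.007],[0,0.0455,0.0055],0.65],
    [[0.009,0.003,0.007],[0,0.0455,0.0055],0.65],
    [[0.009,0.003,0.007],[0,0.0455,0.0055],0.65]
  ]
}}

```text
time: 11.58
eef_pos: [0.5201, 0.329, 0.0931]
tcp_rot: [0.453, -0.541, 0.542, -0.456]
contact_force: [0.9, 0.5, -0.3]
opening: 0.646
```

```bash
python3 - <<'E'
from h import *
P=np.array([.5177,.3285,.09])
delta(P,tool(80,0))
grab('side','side11')
s=load('side11')
b=s['pixels'][70:180,210:350]
cv2.imwrite('pics/c12.png',cv2.resize(b,None,fx=5,fy=5,interpolation=cv2.INTER_CUBIC))
E
```

```text
t 11.58 turn [-0.0036, 0.0, -0.0026] shift [0.0009, 0.0031, -0.0023]
now [0.5201 0.329  0.0931] q [0.399 0.301 1.828 0.    1.008 0.574] F [ 0.85  0.52 -0.35] op 0.646
```

View pics/c12.png

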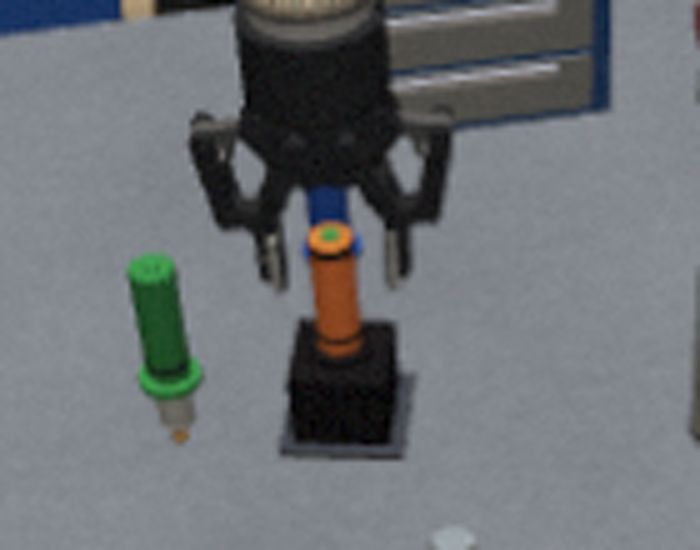

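The fingertips (278,285) and (397,280) straddle the orange handle symmetrically. Closing.

Emit:
{"op": "jog_arm", "data": {
  "deltas": [
    [[-0.003,0,-0.002],[0,0.003,-0.002],0.5],
    [[-0.003,0,-0.002],[0,0.003,-0.002],0.35],
    [[-0.003,0,-0.002],[0,0.003,-0.002],0.2],
    [[-0.003,0,-0.002],[0,0.003,-0.002],0.1],
    [[-0.003,0,-0.002],[0,0.003,-0.002],0.1],
    [[-0.003,0,-0.002],[0,0.003,-0.002],0.1],
    [[-0.003,0,-0.002],[0,0.003,-0.002],0.1],
    [[-0.003,0,-0.002],[0,0.003,-0.002],0.1]
  ],
  "force": 40
}}

```text
time: 12.3
eef_pos: [0.519, 0.3298, 0.0915]
tcp_rot: [0.453, -0.541, 0.542, -0.456]
contact_force: [0.2, -0.3, 1.0]
opening: 0.285
```

```bash
python3 - <<'E'
from h import *
delta([.5177,.3285,.25],tool(80,0))
E
```

```text
t 12.3 turn [-0.0027, 0.0001, -0.0021] shift [0.0012, -0.1585, -0.0006]
now [0.519  0.3298 0.0915] q [0.401 0.303 1.829 0.    1.006 0.575] F [ 0.23 -0.27  0.99] op 0.285
```

Opening 0.285 × 85 mm is 24 mm, which is the handle. Drawing it straight up.

Emit:
{"op": "jog_arm", "data": {
  "deltas": [
    [[0,0,0],[0,-0.008,0],0.1],
    [[0,0,0],[0,-0.022,0],0.1],
    [[0,0,0],[0,-0.042,0],0.1],
    [[0,0,0],[0,-0.062,0],0.1],
    [[0,0,0],[0,-0.082,0],0.1],
    [[0,0,0],[0,-0.102,0],0.1],
    [[0,0,0],[0,-0.122,0],0.1],
    [[0,0,0],[0,-0.142,0],0.1],
    [[-0.003,0,-0.002],[0,-0.1585,0],0.1],
    [[-0.003,0,-0.002],[0,-0.1585,0],0.1]
  ]
}}

```text
time: 13.13
eef_pos: [0.5206, 0.3304, 0.2564]
tcp_rot: [0.451, -0.541, 0.543, -0.458]
contact_force: [0.4, 0.4, 0.7]
opening: 0.279
```

```bash
python3 - <<'E'
from h import *
delta([.538,-.0017,.25],tool(80,0))
grab('side','side12')
b=load('side12')['pixels'][20:180,200:360]
cv2.imwrite('pics/c13.png',cv2.resize(b,None,fx=3.5,fy=3.5,interpolation=cv2.INTER_CUBIC))
E
```

```text
t 13.13 turn [-0.0079, 0.0001, -0.0053] shift [0.3241, 0.0052, 0.0747]
now [0.5206 0.3304 0.2564] q [0.401 0.136 1.707 0.    1.289 0.576] F [0.36 0.44 0.69] op 0.279
```

View pics/c13.png

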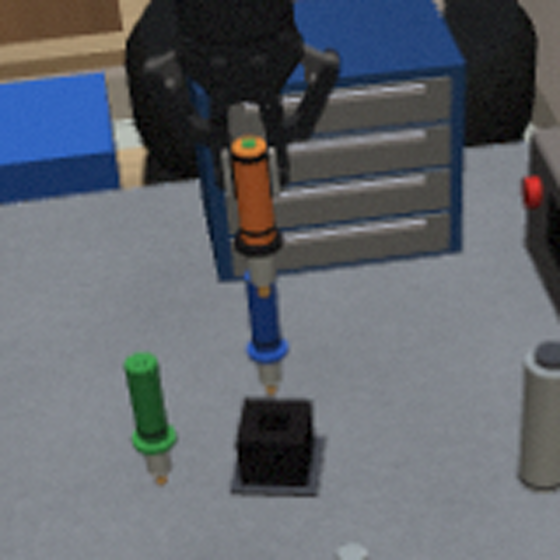

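The probe is out of the stand and hanging upright in the jaws. Carrying it over the band.

Emit:
{"op": "jog_arm", "data": {
  "deltas": [
    [[0,0,0],[0.015,0,0.004],0.1],
    [[0,0,0],[0.045,0,0.01],0.1],
    [[0,0,0],[0.08,0,0.018],0.1],
    [[0,0,0],[0.115,0,0.027],0.1],
    [[0,0,0],[0.15,0,0.035],0.1],
    [[0,0,0],[0.185,0,0.043],0.1],
    [[-0.004,0,-0.003],[0.22,0,0.051],0.1],
    [[-0.008,0,-0.005],[0.255,0.002,0.059],0.1],
    [[-0.008,0,-0.005],[0.29,0.004,0.067],0.1],
    [[-0.008,0,-0.005],[0.31,0.005,0.072],0.1]
  ]
}}

```text
time: 14.02
eef_pos: [0.5355, 0.0085, 0.246]
tcp_rot: [-0.456, 0.543, -0.541, 0.452]
contact_force: [0.6, 0.2, -1.5]
opening: 0.284
```

Emit:
{"op": "jog_arm", "data": {
  "deltas": [
    [[0,0,0],[0.014,0,0.003],0.1],
    [[0,0,0],[0.014,0,0.003],0.1],
    [[0,0,0],[0.014,0,0.003],0.1]
  ]
}}

```text
time: 14.27
eef_pos: [0.5349, -0.0069, 0.2444]
tcp_rot: [-0.456, 0.545, -0.541, 0.45]
contact_force: [-0.4, -0.6, -1.7]
opening: 0.28
```

```bash
python3 - <<'E'
from h import *
delta([.538,-.0017,.25],tool(80,0))
grab('side','side13');grab('top','top13')
b=load('side13')['pixels'][80:280,210:410];a=load('top13')['pixels'][120:320,230:430]
cv2.imwrite('pics/c14.png',np.hstack([cv2.resize(x,None,fx=2,fy=2,interpolation=cv2.INTER_CUBIC) for x in(a,b)]))
E
```

```text
t 14.27 turn [0.0091, -0.0049, 0.003] shift [-0.0057, -0.0057, 0.0021]
now [ 0.5349 -0.0069  0.2444] q [-0.201 -0.029  1.901 -0.003  1.279 -0.021] F [-0.39 -0.63 -1.71] op 0.28
```

View pics/c14.png

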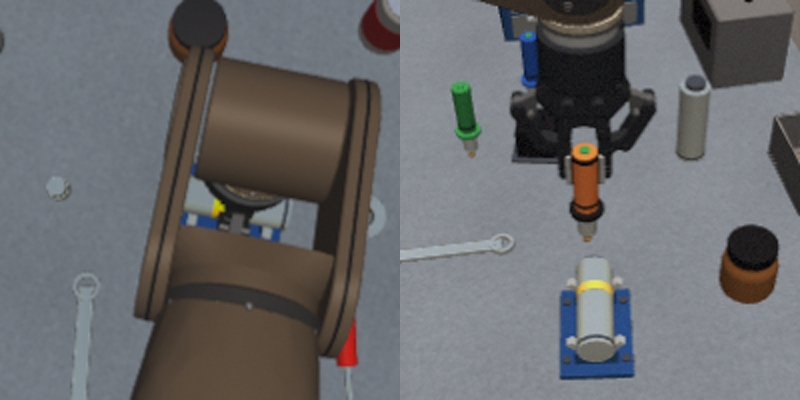

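Only the side view sees the probe now, with its tip at about (303,199.5) above the band. Lowering to about 12 mm over the crown and measuring again.

Emit:
{"op": "jog_arm", "data": {
  "deltas": [
    [[0.004,-0.002,0],[-0.003,0.005,0.002],0.1],
    [[0.008,-0.004,0.002],[-0.0057,0.015,0.0025],0.1],
    [[0.009,-0.005,0.003],[-0.0057,0.028,0.0025],0.1],
    [[0.009,-0.005,0.003],[-0.0057,0.041,0.0025],0.1],
    [[0.009,-0.005,0.003],[-0.0057,0.054,0.0025],0.1],
    [[0.009,-0.005,0.003],[-0.0057,0.064,0.0025],0.1],
    [[0.009,-0.005,0.003],[-0.0057,0.068,0.0025],0.1],
    [[0.009,-0.005,0.003],[-0.0057,0.068,0.0025],0.1]
  ]
}}

```text
time: 15.03
eef_pos: [0.5373, -0.0001, 0.1751]
tcp_rot: [-0.456, 0.542, -0.54, 0.455]
contact_force: [-0.1, -0.0, -1.4]
opening: 0.278
```

```bash
python3 - <<'E'
from h import *
delta([.538,-.0017,.1755],tool(80,0))
grab('side','side14');grab('top','top14')
b=load('side14')['pixels'][170:250,260:350];a=load('top14')['pixels'][180:260,300:390]
cv2.imwrite('pics/c15.png',np.hstack([cv2.resize(a,None,fx=2,fy=7,interpolation=cv2.INTER_CUBIC),cv2.resize(b,None,fx=7,fy=7,interpolation=cv2.INTER_CUBIC)])[:,:800])
E
```

```text
t 15.03 turn [0.002, 0.0028, -0.0002] shift [0.0014, -0.0004, 0.001]
now [ 5.373e-01 -1.000e-04  1.751e-01] q [-0.189  0.038  1.965  0.     1.141 -0.018] F [-0.1  -0.04 -1.43] op 0.278
```

View pics/c15.png

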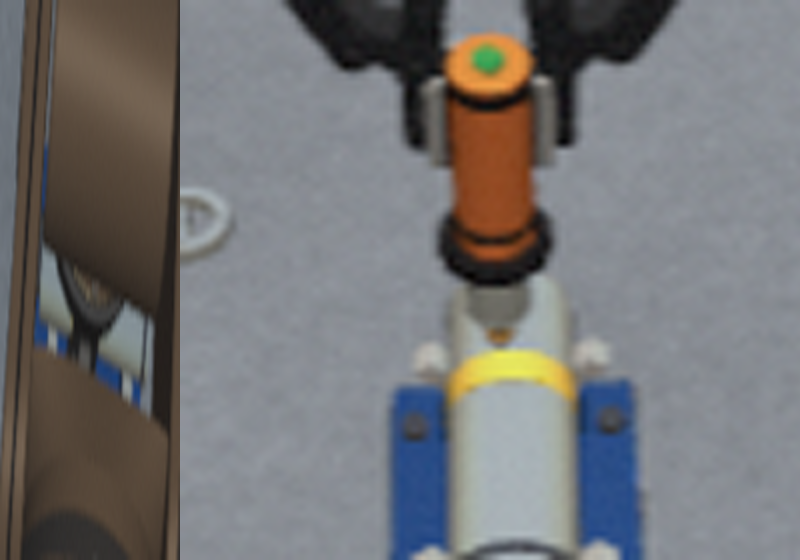

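The brass tip is at crop (501,338) and the band's crown at (513,370), just ahead of it. I'll work out the offset by casting rays.

```bash
python3 - <<'E'
from h import *
s=load('side14')
u,v=260+(501.5-180)/7-.4,170+341/7-.4
for z in(.085,.0876,.090):gapprint('tip',z,onplane(s,u,v,z))
gapprint('tip depth',depthpt(s,u,v-1))
u,v=260+(513-180)/7-.4,170+369/7-.4
gapprint('crown',onplane(s,u,v,.076))
# cap vs tip: tilt check. cap centre z = TCP .1751-.0915+.13
gapprint('cap',onplane(s,260+(488-180)/7-.4,170+64/7-.4,.2136),depthpt(s,260+(488-180)/7-.4,170+64/7-.4))
E
```

```text
tip 0.085 [5.366e-01 5.000e-04 8.500e-02]
tip 0.0876 [ 0.5363 -0.0016  0.0876]
tip 0.09 [ 0.536  -0.0036  0.09  ]
tip depth [ 0.5357 -0.0062  0.0966]
crown [ 0.5392 -0.0044  0.076 ]
cap [ 0.5361 -0.0022  0.2136] [ 0.5356 -0.0054  0.2168]
```

Emit:
{"op": "jog_arm", "data": {
  "deltas": [
    [[0.002,0.002,0],[0.001,0.002,0.0024],0.1],
    [[0.002,0.002,0],[0.001,0.006,0.0024],0.1],
    [[0.002,0.002,0],[0.001,0.008,0.0024],0.1],
    [[0.002,0.002,0],[0.001,0.008,0.0024],0.1],
    [[0.002,0.002,0],[0.001,0.008,0.0024],0.1],
    [[0.002,0.002,0],[0.001,0.008,0.0024],0.1]
  ]
}}

```text
time: 15.63
eef_pos: [0.5407, -0.0019, 0.1693]
tcp_rot: [0.454, -0.541, 0.543, -0.456]
contact_force: [0.5, -0.4, -1.9]
opening: 0.279
```

```bash
cat > fz.py <<'E'
from h import *
from plant import ctrl
delta([.5395,-.0015,.1585],tool(80,0))
F=[];
for i in range(4):
    F.append(ctrl.get_state()['contact_force']); ctrl.read_camera('side')
F.append(ctrl.get_state()['contact_force']);print('Fmean',np.mean(F,0).round(2),np.array(F)[:,2].round(2))
E
python3 fz.py
```

```text
t 15.63 turn [-0.0038, 0.0006, -0.0002] shift [-0.0001, 0.0108, -0.0013]
now [ 0.5407 -0.0019  0.1693] q [-0.191  0.05   1.964  0.     1.124 -0.017] F [ 0.54 -0.41 -1.94] op 0.279
Fmean [ 0.19 -0.03 -1.42] [-1.94 -1.37 -1.8  -0.87 -1.09]
```

Emit:
{"op": "jog_arm", "data": {
  "deltas": [
    [[0,0,0],[0,0.002,-0.001],0.1],
    [[0,0,0],[0,0.004,-0.001],0.1],
    [[0,0,0],[0,0.006,-0.001],0.1],
    [[0,0,0],[0,0.006,-0.001],0.1],
    [[0,0,0],[0,0.006,-0.001],0.1]
  ]
}}

```text
time: 16.25
eef_pos: [0.5398, -0.0017, 0.1634]
tcp_rot: [0.454, -0.541, 0.543, -0.456]
contact_force: [0.5, -0.5, -0.7]
opening: 0.281
```

```bash
python3 fz.py
```

```text
t 16.25 turn [-0.0038, 0.0006, -0.0002] shift [-0.0001, 0.0049, -0.0004]
now [ 0.5398 -0.0017  0.1634] q [-0.191  0.054  1.971  0.     1.112 -0.017] F [ 0.54 -0.54 -0.65] op 0.281
Fmean [-0.15 -0.05 -1.01] [-0.65 -1.5  -1.44 -0.58 -0.87]
```

Emit:
{"op": "jog_arm", "data": {
  "deltas": [
    [[0,0,0],[0,0.001,0],0.1],
    [[0,0,0],[0,0.0025,0],0.1],
    [[0,0,0],[0,0.0025,0],0.1],
    [[0,0,0],[0,0.0025,0],0.1]
  ]
}}

```text
time: 16.78
eef_pos: [0.5399, -0.0017, 0.1611]
tcp_rot: [0.454, -0.54, 0.543, -0.456]
contact_force: [-0.4, 0.5, 1.1]
opening: 0.283
```

```bash
python3 fz.py; python3 - <<'E'
from h import *
grab('side','side15')
b=load('side15')['pixels'][180:250,260:350]
cv2.imwrite('pics/c16.png',cv2.resize(b,None,fx=8,fy=8,interpolation=cv2.INTER_CUBIC))
E
```

```text
t 16.78 turn [-0.0041, 0.0006, -0.0002] shift [-0.0001, 0.0026, -0.0005]
now [ 0.5399 -0.0017  0.1611] q [-0.191  0.057  1.973  0.     1.108 -0.017] F [-0.39  0.52  1.11] op 0.283
Fmean [-0.28  0.23  0.38] [ 1.11  0.12  0.7  -0.25  0.24]
```

View pics/c16.png

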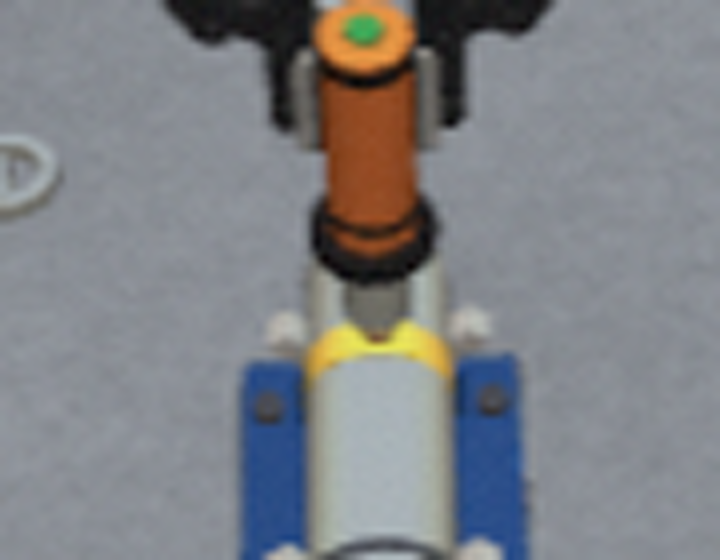

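The tip touches inside the band: tip at crop (377,339), band from about 322 to 358 along the crown, barrel middle at 379. The net force is about 1.8 N, so the spring is in about 2.5 mm. Pressing 2.5 mm further.

Emit:
{"op": "jog_arm", "data": {
  "deltas": [
    [[0,0,0],[0,0.001,0],0.1],
    [[0,0,0],[0,0.002,0],0.1],
    [[0,0,0],[0,0.0026,0],0.1],
    [[0,0,0],[0,0.0026,0],0.1],
    [[0,0,0],[0,0.0026,0],0.1],
    [[0,0,0],[0,0.0026,0],0.1]
  ]
}}

```text
time: 17.53
eef_pos: [0.54, -0.0017, 0.1586]
tcp_rot: [0.454, -0.54, 0.543, -0.456]
contact_force: [-0.7, -0.1, 0.7]
opening: 0.28
```

```bash
python3 fz.py; python3 - <<'E'
from h import *
grab('side','side16');grab('top','top16')
b=load('side16')['pixels'][180:250,260:350]
cv2.imwrite('pics/c17.png',cv2.resize(b,None,fx=8,fy=8,interpolation=cv2.INTER_CUBIC))
E
python3 fz.py
```

```text
t 17.53 turn [-0.0043, 0.0006, -0.0001] shift [-0.0001, 0.0001, -0.0005]
now [ 0.54   -0.0017  0.1586] q [-0.191  0.06   1.975  0.     1.103 -0.017] F [-0.7  -0.09  0.67] op 0.28
Fmean [-0.68 -0.01  1.08] [0.67 1.07 0.96 1.12 1.57]
t 17.83 turn [-0.0043, 0.0006, -0.0002] shift [-0.0001, 0.0, -0.0005]
now [ 0.5399 -0.0017  0.1585] q [-0.191  0.06   1.975  0.     1.102 -0.017] F [-0.4  -0.31  1.9 ] op 0.278
Fmean [-0.68  0.13  1.29] [1.9  1.31 0.43 0.86 1.98]
```

View pics/c17.png

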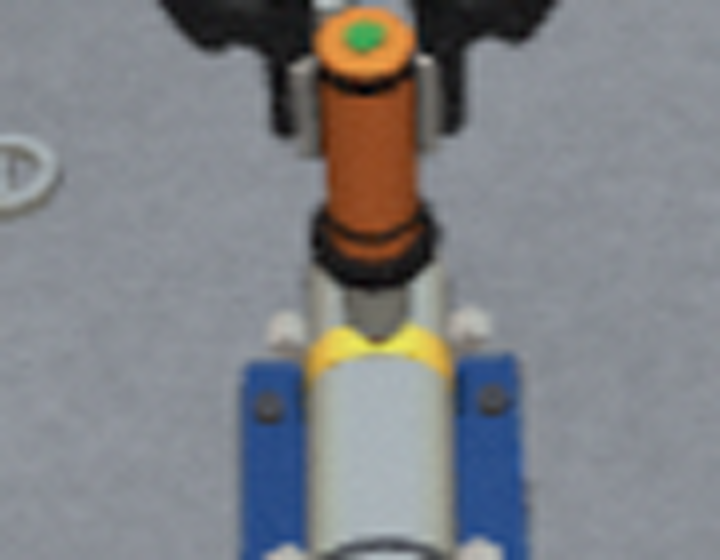

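View pics/side16.png

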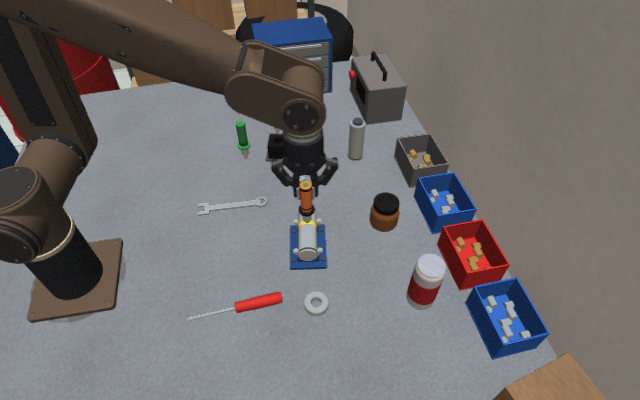

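```bash
python3 - <<'E'
from plant import ctrl
print(ctrl.sign_off())
E
```

```text
the job is handed in; nothing more can be done
None
```

I laid the banded barrel in the V-cradle with its boss end towards +y and let go of it. Then I drew the orange probe out of its stand, and I handed the job in while still holding it upright on the crown of the yellow band.

**Barrel:** the views taken after I let go put the barrel's middle within about 2 mm of the cradle's centre across. Along the axis they put it about 2–4 mm off. I took no measurements of the barrel after the probe pressed on it, but the last side picture shows it still seated.

**Probe:** the net force on the tip is about 2.6 N, so the spring is in about 4.5–5 mm. The tool travel since first contact, about 5 mm, agrees. The tip is about 1–2 mm from the middle of the band, and the probe looks upright with no tilt I could see.

**Disagreements between checks:**
- **Camera bias:** the side camera reads y about 4 mm lower than the top camera at bench height, so I used averages and offsets measured within one view.
- **Blocked view:** the arm hid the probe from the top camera at the end, so the final tip position comes from the side view and the arm's own reading alone.
- **Force noise:** the force reading is noisy by about 0.5 N, so I averaged several readings.

The time used was about 18 s of the 61 s. No bystander looked moved in the last side picture.

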